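# Find the tired spring clip and re-home its card

## Task

One of the three spring clips on the rail has gone weak: tug each card gently upward to feel which clip lets go easily, and do not draw a card out of a sound clip. Take the card out of the weak clip and push it, upright and fully home, into the empty spare clip on its own stand without ramming it. Leave the other two cards home in their clips and everything else where it stands.

Things in the scene. Friction and masses are not known exactly. Their poses are not given: they have to be found in the camera images.
- clip_1: Left (+y) of 3 look-alike spring clips, 90 mm apart on a fixed white rail (70 x 270 mm). Origin: the seat, where the middle of the card's foot rests, 18 mm above the bench; z up, x along the card's width, y across it. Fixed cheek at y=-2 mm, flared, 54 mm tall; sprung steel jaw presses from +y, nose 34 mm up, top 53 mm up. End stops 24 mm tall at x = +-20.5 mm.
- clip_2: Middle clip of the rail; frame and build as clip_1. Exactly one of the three clips, in any place, has a tired spring: its card starts to slide up at a pull of 2 to 4.5 N, while the two sound clips hold until 11 to 20 N. A card that holds against 7 N is in a sound clip; one that slides up 10 mm below that is in the weak one.
- clip_3: Right (-y) clip of the rail; frame and build as clip_1. Fingers have room beside each card: between 24 and 102 mm above the seat nothing stands beside the card's two x ends.
- card_1_grip (a point): Centre of the black grip bar on top of the card in clip_1. Card: stiff upright grey plate 36 mm wide (x), 4 mm thick (y), 102 mm tall with bar, about 40 g, foot rounded. Bar 36 (x) x 12 (y) x 24 mm tall, its centre 90 mm above the foot (108 mm above the bench when home). Best held by the bar's two ends (fingers closing along x): pinching across y can load the jaws and falsify the pull.
- card_2_grip (a point): Centre of the black grip bar on top of the card that starts home in clip_2; same card as in clip_1, same axes (x along the 36 mm width, z up).
- card_3_grip (a point): Centre of the black grip bar on top of the card that starts home in clip_3; same card as in clip_1, same axes (x along the 36 mm width, z up).
- card_1: The card that starts home in clip_1; origin at the middle of the underside of its foot, axes as its grip bar.
- card_2: The card that starts home in clip_2; origin at the middle of the underside of its foot, axes as its grip bar.
- card_3: The card that starts home in clip_3; origin at the middle of the underside of its foot, axes as its grip bar.
- spare: Empty sound clip alone on a fixed square grey stand (90 mm, 14 mm tall). Build and frame as clip_1 (origin: seat, 18 mm above the bench). Its jaws stand 3 mm apart (y -2 to +1), so the 4 mm card must be pushed: its foot meets the jaw about 38 mm above the seat, goes on with 6 to 20 N and slides down to the seat; the bar is then 90 mm above the seat. Card plane = the x-z plane, either way round.
- vial: Bystander: upright amber vial, 22 mm across, 45 mm tall, on the bench between the rail and the stand; origin at its underside (middle).
- beaker: Bystander: empty glass beaker, 66 mm across, 85 mm tall; origin at its underside (middle).
- reagent: Bystander: clear bottle with a blue cap, 70 mm across, 150 mm tall; origin at its underside (middle).
- jar: Bystander: small white jar, 48 mm across, 60 mm tall; origin at its underside (middle).
- screwdriver: Bystander: screwdriver lying on the bench, 160 mm long; origin at its underside, near the middle.
- wrench: Bystander: small wrench lying flat, 130 mm long; origin at its underside, near the middle.
- mouse: Bystander: black computer mouse, 100 x 58 x 26 mm; origin at its underside (middle).
Mind the look-alikes: they are no part of the job. What is shaped like the card_2 but green is not meant.

How it is judged:
By the outcome, as a careful person would: the job done as asked, in the order asked, and still so for the second after the job is handed in, with the robot touching nothing.
It also fails if it takes over 54 s, if anything falls off the work surface, if the arm or the gripper's body presses on something with over 40 N, if the wrist force passes 120 N, or if a joint passes its speed limit or range.

## Robot

A 6-joint arm with a two-finger parallel gripper is mounted at the origin on the work surface. World frame = base frame: x ahead of the robot, y to its left, z up, the work surface at z = 0. Lengths are in m, angles in degrees, forces in N, time in s.
With the tool pointing down it reaches from about 0.35 to 0.875 m from the base axis. Payload 4.2 kg.
Tool frame: the origin (TCP) lies at the very end of the fingers, on their centre line; the grasp point (between the pads) lies 19 mm behind it; y points along the fingers, z is the direction in which the jaws open and shut, and the axes are right-handed (so a half turn about y gives the same grasp; the last joint's range is limited). The gripper opens to 87 mm and grips with 3 to 60 N. Pads are 19 mm wide; open, the fingers measure 117 mm over their backs; the gripper's body (75 mm by 190 mm) begins 51 mm behind the grasp point.
Start: joints at [-52.219, 22.042, 0.453, 0, -68.411, -14.817], TCP at [0.244, -0.575, 0.223] pointing down, gripper open.
Joint ranges: [-179.83, 179.83], [-69.29, 118.12], [-61.27, 80.66], [-181.25, 117.63], [-171.15, -9.14], [-177.46, 177.46]. Speed limits (degrees/s): [159.86, 159.86, 180, 180, 180, 180].

## Interface

Orientations are given as a 3x3 rotation matrix whose columns are the frame's x, y, z axes.
In Python, from station import r, eyes gives the robot as it stands.
- The arm moves only by the tool play_rows, never from a script. Its argument "deltas" is one flat list of numbers, 5 for each row, row after row: the closure in counts, from 0 (fully open) to 255 (shut), then the shift along the tool's x, y, z in mm, then the turn about the tool's y in rad. In form: [claw, tx, ty, tz, roll, claw, tx, ty, tz, roll, ...]. A call has exactly 10 rows; each row shifts and turns the commanded pose from where the row before left it, along the tool's axes as they then stand; what a row does not reach is not made up. A row lasts 1/10 s, in which the tool goes at most 50 mm and 8.59 degrees, less where a joint would pass 70% of its speed; a pose out of reach is approached as far as the arm can. A call is refused whole if a number of a shift passes 50 or a number of a turn 0.15, either way. A call with a gripper value outside its range is refused whole. The fingers move at their own pace and stop on an object; the grip force is fixed at half the most. Time passes only in rows, so rows that do not move let the fingers close, or fill a call up. It gives the time, the measured TCP pose, the force and the opening at its end, in the units of the state.
- r.sense(): the state, without advancing time (a new reading comes with each control period).
- eyes.capture(name): name is "side" or "top" or "wrist"; returns a dict with "img" (480x640x3 uint8, blue, green, red), "vfov" (degrees; the focal length in pixels is half the picture's height over the tangent of half this angle, whatever the lens; pixels are square), "cx", "cy" (the principal point, pixels), "R" (3x3) and "t" (3): a world point X has camera coordinates R X + t; the wrist camera has in their place "tool_from_camera" (4x4, takes a point from camera to tool coordinates, whose origin is the TCP and whose axes are the tool frame's). Camera axes: x right, y down, z forward; pixel columns grow to the right and rows downward; lengths in m; the calibration is good to about 2 mm. A picture is of the moment at which its call begins: read the wrist's pose just before it. There is no depth.
- r.finish_job(): hands the job in, once; it reports no verdict.
The state is a dict: "time_s": time; "joints": joint angles; "joint_velocities": joint speeds; "effort": joint torques, N m; "tcp_pos": TCP position; "ee_rot": TCP orientation; "wrist_force": force on the tool from outside, world axes, zero at the start; "moment": the same for the moment, N m; "gripper_width": opening from 0.0 (shut) to 1.0 (fully open).
Only numpy, scipy, OpenCV 4.12 (cv2) and the standard library are available. Lean on these libraries where they do the work, as an engineer would, in place of code of your own. Each camera call takes 0.05 s, during which the arm holds its last target.

## Working session

There is one attempt and no reset: what is moved stays moved. The work goes in short steps, Python scripts to look and compute and a tool call to move; the robot and the scene stay as the last step left them, time stands still between calls to the robot, and variables do not carry over. Pictures are saved under pics/ and viewed, and the job is handed in when it is done.

Besides the shell and the picture viewer there is one more tool, called after "Request:" as a command line: name --argument value ..., lists and objects as JSON in quotes. play_rows: Moves the arm, as the interface text tells. Its arguments: {"type":"object","properties":{"deltas":{"type":"array","items":{"type":"number"}}},"required":["deltas"]}

```bash
mkdir -p pics; ls
python3 - <<'E'
from station import r, eyes
import cv2,numpy as np
s=r.sense()
for k,v in s.items(): print(k,np.round(v,4).tolist())
for n in("side","top","wrist"):
    c=eyes.capture(n); cv2.imwrite(f"pics/{n}0.png",c["img"])
    print(n,{k:np.round(v,4).tolist() for k,v in c.items() if k!="img"})
E
```

```text
pics
time_s 0.0
joints [-52.2196, 22.0912, 0.3773, -0.0291, -68.4118, -14.8171]
joint_velocities [0.0481, 0.0606, 0.1937, 0.0375, -0.0885, -0.0239]
effort [0.0006, -39.0665, 18.7404, 4.2203, 0.011, -0.0002]
tcp_pos [0.2436, -0.5749, 0.2214]
ee_rot [[0.9208, -0.001, -0.39], [0.39, 0.002, 0.9208], [-0.0001, -1.0, 0.0022]]
wrist_force [-0.4606, 0.1565, -0.4969]
moment [0.0154, 0.0686, -0.0156]
gripper_width 1.0003
side {'vfov': 53.2371, 'cx': 328.8385, 'cy': 244.4959, 'R': [[-0.9845, -0.1744, 0.0208], [-0.1043, 0.4855, -0.868], [0.1412, -0.8567, -0.4961]], 't': [0.5343, 0.1075, 0.9294]}
top {'vfov': 56.9263, 'cx': 314.7665, 'cy': 235.7396, 'R': [[0.0243, -0.9997, 0.0081], [-0.9818, -0.0254, -0.1883], [0.1885, -0.0034, -0.9821]], 't': [0.0171, 0.5504, 1.1456]}
wrist {'vfov': 64.0347, 'cx': 315.5858, 'cy': 234.9345, 'tool_from_camera': [[0.0006, 0.963, 0.2696, -0.0737], [0.0001, -0.2696, 0.963, -0.1614], [1.0, -0.0006, -0.0003, 0.0004], [0.0, 0.0, 0.0, 1.0]]}
```

View pics/side0.png

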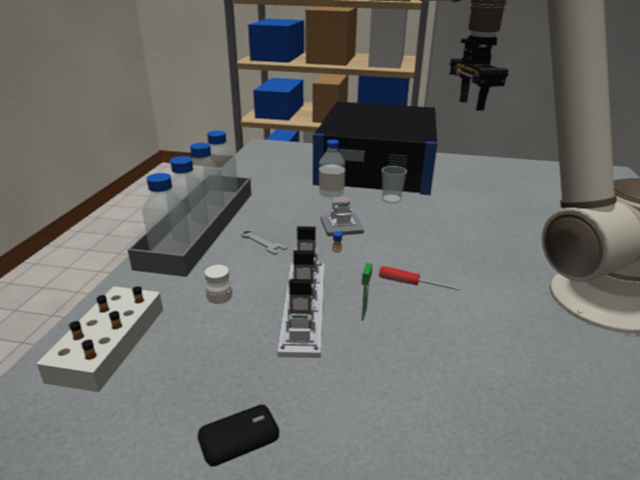

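View pics/top0.png

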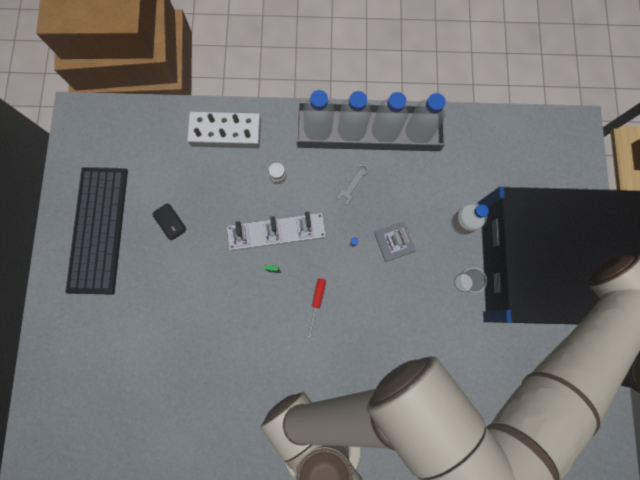

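View pics/wrist0.png

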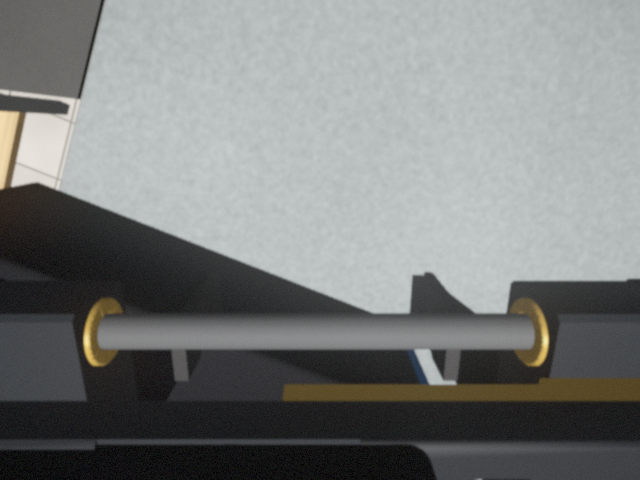

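Run:
```python
import cv2
a=cv2.imread("pics/side0.png")[180:370,240:440]; cv2.imwrite("pics/side0z.png",cv2.resize(a,None,fx=3,fy=3,interpolation=2)[:600])
a=cv2.imread("pics/top0.png")[190:290,215:425]; cv2.imwrite("pics/top0z.png",cv2.resize(a,None,fx=3.8,fy=3.8,interpolation=2))
```

```text
(no output)
```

View pics/side0z.png

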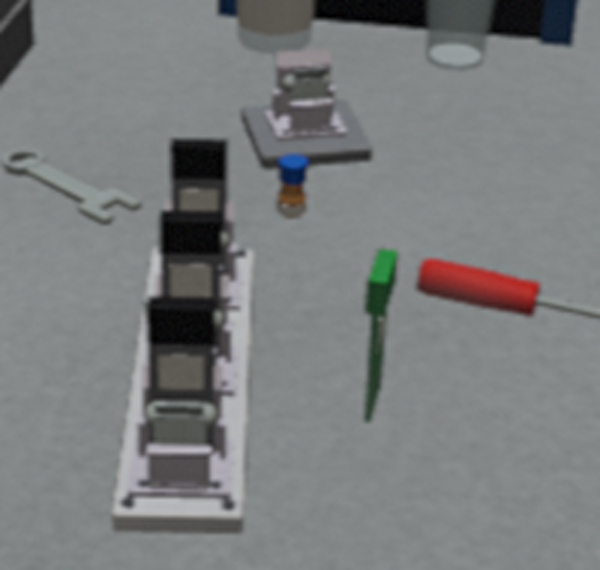

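View pics/top0z.png

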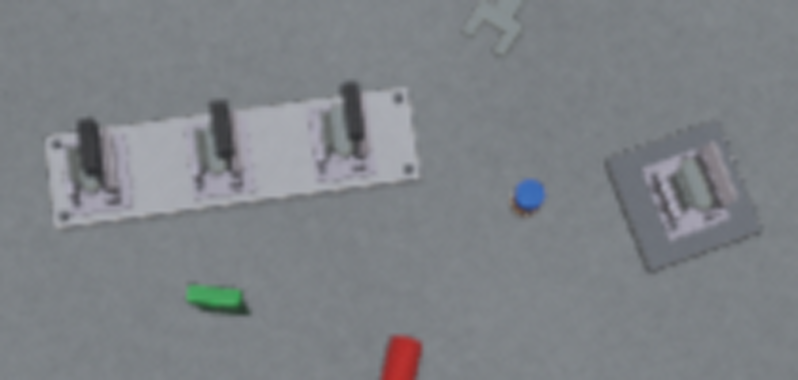

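```bash
cat > h.py <<'E'
import numpy as np, cv2
def f(c): return c["img"].shape[0]/2/np.tan(np.radians(c["vfov"])/2)
def ray(c,u,v):
    d=np.array([(u-c["cx"])/f(c),(v-c["cy"])/f(c),1.])
    R=np.array(c["R"]);t=np.array(c["t"]); d=R.T@d
    return -R.T@t, d/np.linalg.norm(d)
def onz(c,u,v,z):
    o,d=ray(c,u,v); return o+d*(z-o[2])/d[2]
def tri(rs):
    A=np.zeros((3,3));b=np.zeros(3)
    for o,d in rs:
        P=np.eye(3)-np.outer(d,d);A+=P;b+=P@o
    x=np.linalg.solve(A,b)
    return x,[np.linalg.norm((np.eye(3)-np.outer(d,d))@(x-o))*1000 for o,d in rs]
def wcam(c,s):
    T=np.eye(4);T[:3,:3]=s["ee_rot"];T[:3,3]=s["tcp_pos"]
    M=np.linalg.inv(T@np.array(c["tool_from_camera"]))
    c=dict(c);c["R"]=M[:3,:3];c["t"]=M[:3,3];return c
def proj(c,X):
    p=np.array(c["R"])@X+np.array(c["t"]);return p[:2]/p[2]*f(c)+[c["cx"],c["cy"]]
E
python3 - <<'E'
from station import r, eyes
from h import *
T=eyes.capture("top");S=eyes.capture("side")
def blobs(m,box,amin):
    x0,y0,x1,y1=box;mm=np.zeros_like(m);mm[y0:y1,x0:x1]=m[y0:y1,x0:x1]
    n,l,st,ce=cv2.connectedComponentsWithStats(mm)
    return [(ce[i],st[i],cv2.minAreaRect(np.argwhere(l==i)[:,::-1].astype(np.float32))) for i in range(1,n) if st[i,4]>=amin]
mt=(T["img"].max(2)<62).astype(np.uint8); ms=(S["img"].max(2)<40).astype(np.uint8)
bt=blobs(mt,(225,205,330,250),15); bs=blobs(ms,(285,220,325,320),40)
for b in bt: print("top",np.round(b[0],1),b[1],b[2])
for b in bs: print("side",np.round(b[0],1),b[1],b[2])
hsv=cv2.cvtColor(T["img"],cv2.COLOR_BGR2HSV)
m=((T["img"].min(2)>165)).astype(np.uint8)
for b in blobs(m,(220,205,335,255),30): print("rail",b[0],b[1],b[2],)
E
```

```text
top [239.5 230.3] [238 223   4  13  19] ((239.5, 229.0), (3.0, 12.0), 0.0)
side [305.9 233.1] [298 227  17  13 217] ((306.0, 233.0), (12.0, 16.0), 90.0)
side [303.4 257.4] [294 250  20  16 278] ((303.5, 257.5), (15.0, 19.0), 90.0)
side [300.5 287.1] [290 278  22  18 337] ((300.5, 286.5), (17.0, 21.0), 90.0)
rail [317.26530612 225.20408163] [312 215  12  22 196] ((317.71539306640625, 225.2230987548828), (21.706077575683594, 10.294882774353027), 82.87498474121094)
rail [288.82748538 229.13157895] [279 218  21  24 342] ((289.0639953613281, 229.3519744873047), (22.539567947387695, 16.815231323242188), 79.69515228271484)
rail [256.65732087 233.60747664] [246 222  20  25 321] ((256.2099609375, 233.969970703125), (22.627416610717773, 17.39482879638672), 81.8698959350586)
rail [229.97435897 236.48717949] [228 230   5  15  39] ((230.20730590820312, 236.86585998535156), (14.135236740112305, 3.092082977294922), 83.6598129272461)
```

Run:
```python
from station import r, eyes
from h import *
T=eyes.capture("top");S=eyes.capture("side")
z=lambda u,v:(215+u/3.8-.37,190+v/3.8-.37)
s=lambda u,v:(240+u/3-.33,180+v/3-.33)
# bar tops in top view ; in side front face top-edge middles, approx
for t in [(90,140),(221,118),(351,102)]: print("bar@.12",onz(T,*z(*t),.12).round(4))
for t in [(188,320),(191,232),(198,160)]: print("side face@.108",onz(S,*s(*t),.108).round(4))
for t in [(90,140,188,300),(221,118,191,214),(351,102,198,143)]:
    print("tri",tri([ray(T,*z(*t[:2])),ray(S,*s(*t[2:]))]))
for n,t in dict(railc=[(47,137),(408,90),(418,180),(57,227)],stand=[(606,158),(718,121),(762,231),(652,270)]).items():
    P=np.array([onz(T,*z(*q),.014) for q in t]);print(n,P.round(4).tolist(),P.mean(0).round(4),[np.degrees(np.arctan2(*(P[(i+1)%4]-P[i])[1::-1])).round(1) for i in range(4)],[np.linalg.norm(P[(i+1)%4]-P[i]).round(4) for i in range(4)])
print("vial",onz(T,*z(530,193),.045),"green",onz(T,*z(215,297),.1))
o,_=ray(T,0,0);print(o,ray(S,0,0)[0])
```

```text
bar@.12 [0.5559 0.2271 0.12  ]
bar@.12 [0.5733 0.1397 0.12  ]
bar@.12 [0.5867 0.0523 0.12  ]
side face@.108 [0.5476 0.2261 0.108 ]
side face@.108 [0.5658 0.1384 0.108 ]
side face@.108 [0.5808 0.0514 0.108 ]
tri (array([0.55146208, 0.22634196, 0.12155398]), [np.float64(4.0045741989996015), np.float64(4.0045741989996175)])
tri (array([0.56921497, 0.13914945, 0.1213224 ]), [np.float64(3.732970837036205), np.float64(3.7329708370358965)])
tri (array([0.583488  , 0.05199141, 0.12107373]), [np.float64(2.896776068760715), np.float64(2.8967760687608015)])
railc [[0.5795, 0.2772, 0.014], [0.6221, 0.0119, 0.014], [0.5543, 0.0031, 0.014], [0.5126, 0.2658, 0.014]] [0.5671 0.1395 0.014 ] [np.float64(-80.9), np.float64(-172.6), np.float64(99.0), np.float64(9.7)] [np.float64(0.2687), np.float64(0.0684), np.float64(0.266), np.float64(0.0679)]
stand [[0.5744, -0.1352, 0.014], [0.6045, -0.2183, 0.014], [0.5228, -0.2494, 0.014], [0.492, -0.1686, 0.014]] [ 0.5484 -0.1929  0.014 ] [np.float64(-70.1), np.float64(-159.1), np.float64(110.9), np.float64(22.1)] [np.float64(0.0884), np.float64(0.0874), np.float64(0.0864), np.float64(0.0889)]
vial [ 0.54100513 -0.07640076  0.045     ] green [0.4543031  0.14039336 0.1       ]
[0.32406393 0.03494745 1.2285809 ] [0.40592183 0.83716368 0.54324562]
```

```bash
cat > plan.py <<'E'
import sys,numpy as np
def plan(p0,R0,p1,xyaw1,n=10,claw=0):
    # pointing down kept from R0; only yaw of the tool x changes; print rows
    y0=np.degrees(np.arctan2(R0[1][0],R0[0][0]))
    d=(xyaw1-y0+180)%360-180
    out=[];p0=np.array(p0);p1=np.array(p1)
    for i in range(n):
        a=np.radians(d*i/n);c,s=np.cos(a),np.sin(a)
        R=np.array([[c,-s,0],[s,c,0],[0,0,1]])@R0
        t=R.T@((p1-p0)/n)*1000
        out.append([claw,*np.round(t,1),round(-np.radians(d)/n,3)])
    for o in out: print(*[float(v) for v in o],sep=", ",end=",\n")
    print("turn tot deg",d,"dist",np.linalg.norm(p1-p0))
E
python3 - <<'E'
from station import r, eyes
from h import *
from plan import plan
T=eyes.capture("top");S=eyes.capture("side")
print(tri([ray(T,507,323),ray(S,437,138)]), tri([ray(T,507,188),ray(S,317,133)]))
s=r.sense();R=np.array(s["ee_rot"])
plan(s["tcp_pos"],R,[.40,-.22,.33],62)
E
```

```text
(array([ 0.33138456, -0.42756138,  0.16729982]), [np.float64(1.5919658649989614), np.float64(1.5919658649988933)]) (array([ 0.66347802, -0.45440135,  0.14999553]), [np.float64(3.6020630127918616), np.float64(3.602063012791895)])
0.0, 28.2, -10.7, 26.6, -0.068,
0.0, 30.0, -10.7, 24.6, -0.068,
0.0, 31.6, -10.7, 22.5, -0.068,
0.0, 33.1, -10.8, 20.3, -0.068,
0.0, 34.4, -10.8, 18.0, -0.068,
0.0, 35.5, -10.8, 15.7, -0.068,
0.0, 36.5, -10.8, 13.2, -0.068,
0.0, 37.3, -10.8, 10.7, -0.068,
0.0, 38.0, -10.8, 8.1, -0.068,
0.0, 38.4, -10.8, 5.5, -0.068,
turn tot deg 39.0376361999256 dist 0.40279634431220956
```

Request:
play_rows --deltas '[0, 28, -20, 27, -0.068, 0, 30, -18, 25, -0.068, 0, 32, -16, 22, -0.068, 0, 33, -12, 20, -0.068, 0, 34, -10, 18, -0.068, 0, 35, -9, 16, -0.068, 0, 36, -8, 13, -0.068, 0, 37, -7, 11, -0.068, 0, 38, -5, 8, -0.068, 0, 38, -4, 5, -0.068]'

```text
time_s: 1.45
tcp_pos: [0.3997, -0.2203, 0.3323]
ee_rot: [[0.468, 0.002, -0.884], [0.884, -0.0, 0.468], [0.0, -1.0, -0.001]]
wrist_force: [0.7, -0.3, -0.1]
gripper_width: 1.001
```

Run:
```python
from station import r, eyes
from h import *
from plan import plan
s=r.sense();R=np.array(s["ee_rot"]);print(s["time_s"],s["tcp_pos"],R.round(3))
c=eyes.capture("wrist");cv2.imwrite("pics/w1.png",c["img"])
plan(s["tcp_pos"],R,[.56,.205,.31],99)
```

```text
1.45 [ 0.39965955 -0.22026782  0.33234474] [[ 0.468  0.002 -0.884]
 [ 0.884 -0.     0.468]
 [ 0.    -1.    -0.001]]
0.0, 45.1, 2.2, 5.7, -0.064,
0.0, 45.4, 2.3, 2.8, -0.064,
0.0, 45.4, 2.3, -0.1, -0.064,
0.0, 45.3, 2.3, -3.0, -0.064,
0.0, 45.1, 2.3, -5.9, -0.064,
0.0, 44.6, 2.3, -8.8, -0.064,
0.0, 43.9, 2.3, -11.7, -0.064,
0.0, 43.1, 2.3, -14.5, -0.064,
0.0, 42.1, 2.3, -17.2, -0.064,
0.0, 40.9, 2.3, -19.9, -0.064,
turn tot deg 36.9145515547217 dist 0.45503962980176554
```

View pics/w1.png

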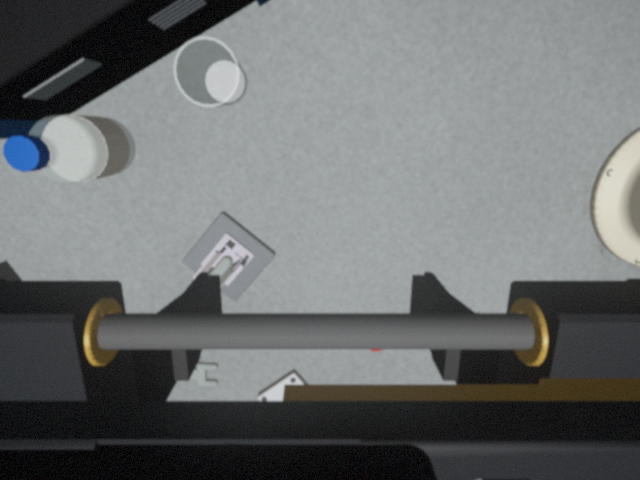

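The wrist view shows the spare stand near (228,255), partly behind the left finger. Now I'll go over the rail.

Request:
play_rows --deltas '[0, 45, 2, 6, -0.064, 0, 45, 2, 3, -0.064, 0, 45, 2, 0, -0.064, 0, 45, 2, -3, -0.064, 0, 45, 2, -6, -0.064, 0, 45, 2, -9, -0.064, 0, 44, 2, -12, -0.064, 0, 43, 2, -14, -0.064, 0, 42, 2, -17, -0.064, 0, 41, 2, -20, -0.064]'

```text
time_s: 2.5
tcp_pos: [0.561, 0.204, 0.3117]
ee_rot: [[-0.152, 0.0, -0.988], [0.988, 0.0, -0.152], [0.0, -1.0, -0.0]]
wrist_force: [1.0, -0.8, 0.5]
gripper_width: 0.999
```

Run:
```python
from station import r, eyes
from h import *
s=r.sense();R=np.array(s["ee_rot"]);print(s["time_s"],s["tcp_pos"],R.round(4),s["joints"])
c=eyes.capture("wrist");cv2.imwrite("pics/w2.png",c["img"])
import pickle;pickle.dump(wcam(c,s),open("w2.pkl","wb"))
```

```text
2.5 [0.56100772 0.20400539 0.31170364] [[-1.523e-01  4.000e-04 -9.883e-01]
 [ 9.883e-01  2.000e-04 -1.523e-01]
 [ 2.000e-04 -1.000e+00 -4.000e-04]] [ 3.55119629e+01  1.66242953e+01  5.17464420e+00  2.85723311e-03
 -7.85249579e+01 -2.67529117e+01]
```

View pics/w2.png

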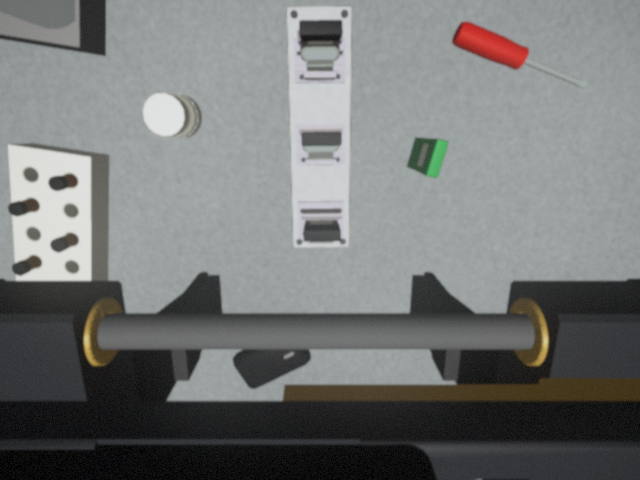

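Run:
```python
import cv2
a=cv2.imread("pics/w2.png")[0:255,270:370]; cv2.imwrite("pics/w2z.png",cv2.resize(a,(500,1275)[0:2],interpolation=2)[:600]);cv2.imwrite("pics/w2y.png",cv2.resize(a,(500,1275),interpolation=2)[600:1200])
```

```text
(no output)
```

View pics/w2z.png

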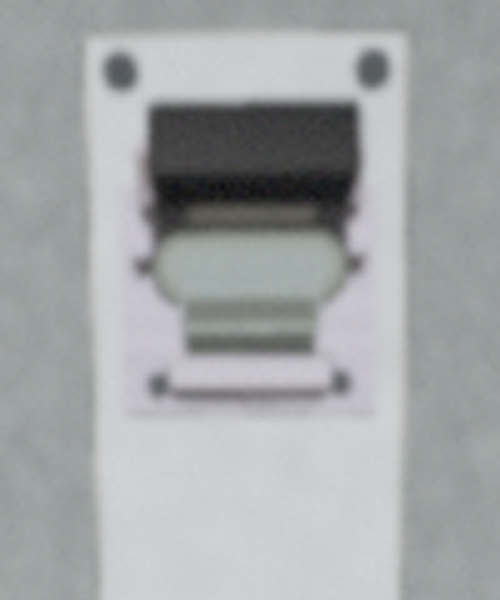

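View pics/w2y.png

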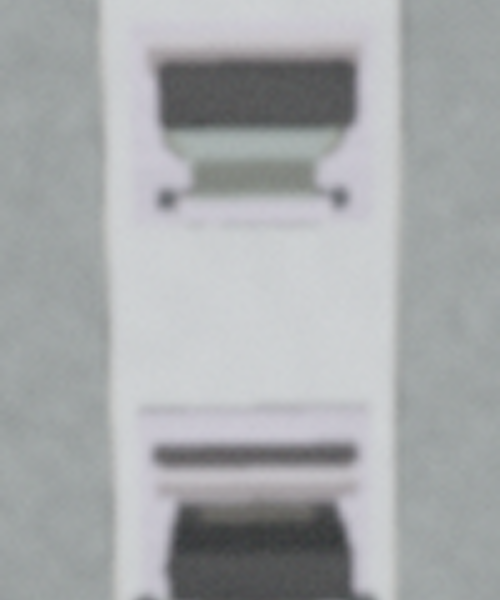

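Run:
```python
import pickle;from h import *
from station import eyes
c=pickle.load(open("w2.pkl","rb"))
T=eyes.capture("top")
z=lambda u,v:(215+u/3.8-.37,190+v/3.8-.37)
q=lambda u,v:(270+u/5-.4,v/5-.4)
for t,w in [((221,118),(257.5,692)),((351,102),(254,136))]:
    print("bar@.12",onz(c,*q(*w),.12).round(4),tri([ray(T,*z(*t)),ray(c,*q(*w))]))
P=[onz(c,*q(*w),.12) for w in [(160,692),(355,692),(150,136),(358,136)]]
print(np.linalg.norm(P[0]-P[1]),np.linalg.norm(P[2]-P[3]),np.array(P).round(4).tolist())
d=P[0]-P[1];print(np.degrees(np.arctan2(d[1],d[0])))
d=P[2]-P[3];print(np.degrees(np.arctan2(d[1],d[0])))
# rail edges & screws at z=.014
for w in [(120,70),(372,68),(137,1205),(370,1203)]: print("screw",onz(c,*q(*w),.014).round(4))
L=[onz(c,*q(*w),.014) for w in [(88,60),(115,1000),(408,60),(393,1000)]]
for a,b in((0,1),(2,3)):
    d=L[b]-L[a];print("edge yaw",np.degrees(np.arctan2(d[1],d[0])))
print(np.array(L).round(4).tolist())
```

```text
bar@.12 [0.5661 0.1396 0.12  ] (array([0.56680381, 0.13802175, 0.14775027]), [np.float64(1.0115192085809308), np.float64(1.0115192085809241)])
bar@.12 [0.5805 0.0514 0.12  ] (array([0.58165884, 0.05333823, 0.13475347]), [np.float64(1.9875648045894092), np.float64(1.987564804589613)])
0.03479252946834235 0.034502488263656275 [[0.5833, 0.1423, 0.12], [0.5489, 0.137, 0.12], [0.5976, 0.054, 0.12], [0.5635, 0.0487, 0.12]]
8.724216139083309
8.710058590285128
screw [0.6134 0.019  0.014 ]
screw [0.5602 0.0105 0.014 ]
screw [0.5747 0.2692 0.014 ]
screw [0.5174 0.2599 0.014 ]
edge yaw 99.42492418331516
edge yaw 99.1301343802417
[[0.6204, 0.0182, 0.014], [0.5872, 0.2187, 0.014], [0.5529, 0.0078, 0.014], [0.5206, 0.2085, 0.014]]
```

Request:
play_rows --deltas '[0, -6.4, 16, 0.5, -0.001, 0, -6.4, 16, 0.5, -0.001, 0, -6.4, 16, 0.5, -0.001, 0, -6.4, 16, 0.5, -0.001, 0, -6.4, 16, 0.5, -0.001, 0, -6.4, 16, 0.5, -0.001, 0, -6.4, 16, 0.5, -0.001, 0, -6.4, 16, 0.5, 0, 0, -6.4, 16, 0.5, 0, 0, -6.4, 16, 0.5, 0]'

```text
time_s: 3.6
tcp_pos: [0.5655, 0.1373, 0.1513]
ee_rot: [[-0.156, 0.0, -0.988], [0.988, 0.0, -0.156], [0.0, -1.0, -0.0]]
wrist_force: [-0.2, 0.1, -0.1]
gripper_width: 1.002
```

Run:
```python
from station import r, eyes
from h import *
s=r.sense();R=np.array(s["ee_rot"]);print(s["time_s"],s["tcp_pos"],s["wrist_force"])
c=eyes.capture("wrist");cv2.imwrite("pics/w3.png",c["img"]);c=wcam(c,s)
import pickle;pickle.dump(c,open("w3.pkl","wb"))
print(proj(c,np.array([.566,.1395,.12])))
```

```text
3.6 [0.56546677 0.13734754 0.15128183] [-0.2104861   0.0661978  -0.08568772]
[313.9583522  273.53262028]
```

View pics/w3.png

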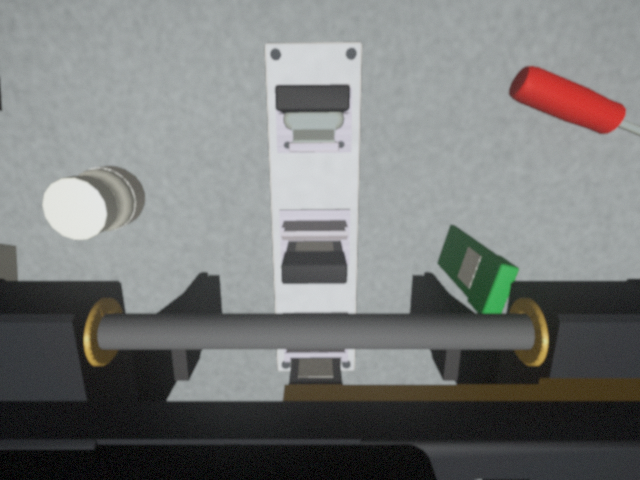

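Run:
```python
import cv2,pickle
from h import *
im=cv2.imread("pics/w3.png")
a=im[75:295,255:375]; cv2.imwrite("pics/w3z.png",cv2.resize(a,None,fx=2.7,fy=2.7,interpolation=2))
c3=pickle.load(open("w3.pkl","rb"));c2=pickle.load(open("w2.pkl","rb"))
g=im.max(2).astype(int)
print(g[78:118,312].tolist());print(g[240:290,314].tolist());print(g[97,268:360].tolist());print(g[274,272:360].tolist())
g2=c2["img"].max(2).astype(int);print(g2[15:45,321].tolist());print(g2[125:155,321].tolist())
```

```text
[213, 212, 213, 213, 211, 201, 170, 113, 80, 71, 76, 80, 79, 82, 80, 81, 83, 83, 79, 85, 87, 81, 85, 86, 87, 86, 86, 84, 86, 79, 74, 68, 62, 85, 129, 161, 174, 179, 181, 181]
[157, 131, 113, 113, 115, 110, 112, 112, 110, 109, 99, 84, 69, 71, 64, 65, 67, 65, 66, 67, 64, 65, 68, 67, 70, 81, 81, 87, 86, 85, 83, 86, 83, 82, 83, 80, 78, 77, 83, 79, 76, 81, 102, 148, 190, 208, 214, 214, 214, 216]
[207, 214, 215, 216, 217, 213, 200, 153, 93, 78, 78, 85, 83, 86, 84, 83, 82, 82, 83, 85, 82, 84, 85, 83, 87, 87, 86, 82, 83, 84, 83, 86, 82, 87, 84, 82, 84, 86, 82, 83, 87, 88, 85, 81, 85, 88, 83, 86, 86, 82, 84, 86, 82, 86, 86, 84, 82, 83, 85, 85, 86, 82, 83, 83, 84, 82, 78, 79, 88, 81, 85, 80, 81, 85, 83, 82, 80, 80, 83, 77, 76, 125, 177, 201, 210, 212, 212, 212, 212, 212, 209, 201]
[165, 171, 193, 207, 213, 213, 214, 211, 198, 155, 98, 80, 74, 78, 79, 79, 79, 80, 81, 79, 81, 78, 80, 80, 79, 81, 80, 82, 77, 82, 81, 77, 84, 82, 80, 76, 80, 79, 78, 81, 84, 83, 83, 86, 79, 81, 78, 84, 83, 83, 78, 82, 82, 82, 84, 82, 85, 83, 79, 80, 82, 80, 83, 81, 83, 83, 82, 85, 81, 83, 82, 83, 83, 80, 108, 158, 199, 209, 213, 214, 214, 212, 210, 203, 190, 176, 169, 168]
[207, 208, 206, 199, 174, 125, 75, 64, 61, 61, 62, 66, 64, 67, 70, 67, 69, 67, 64, 56, 38, 33, 27, 27, 36, 50, 79, 96, 93, 88]
[209, 206, 202, 193, 178, 161, 136, 108, 87, 88, 91, 88, 90, 91, 91, 89, 86, 86, 87, 93, 121, 153, 171, 176, 179, 173, 161, 147, 137, 137]
```

View pics/w3z.png

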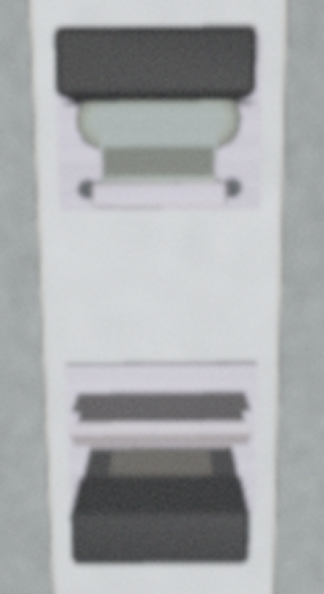

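Request:
play_rows --deltas '[0, 1, 12, 0, 0, 0, 1, 14, 0, 0, 0, 0.3, 14, 0, 0, 0, 0, 12, 0, 0, 0, 0, 9, 0, 0, 0, 0, 0, 0, 0, 255, 0, 0, 0, 0, 255, 0, 0, 0, 0, 255, 0, 0, 0, 0, 255, 0, 0, 0, 0]'

```text
time_s: 4.65
tcp_pos: [0.5654, 0.1406, 0.0911]
ee_rot: [[-0.156, 0.001, -0.988], [0.988, 0.0, -0.156], [0.0, -1.0, -0.001]]
wrist_force: [-0.7, -0.5, 0.3]
gripper_width: 0.721
```

Run:
```python
from station import r, eyes
from h import *
s=r.sense();print(s["time_s"],s["tcp_pos"],s["wrist_force"],s["moment"],s["gripper_width"])
c=eyes.capture("wrist");cv2.imwrite("pics/w4.png",c["img"])
```

```text
4.65 [0.56544173 0.14058085 0.09105685] [-0.73415311 -0.50028292  0.30729895] [ 0.06651349  0.12078318 -0.00651687] 0.7212529361555594
```

View pics/w4.png

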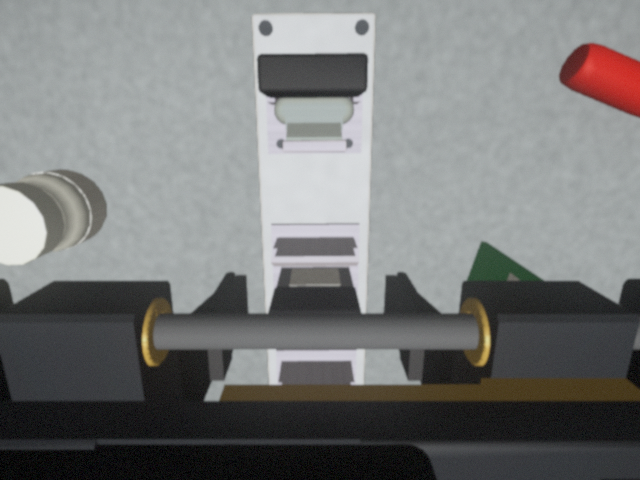

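Request:
play_rows --deltas '[255, -1, 1, 0, 0, 255, 0, 0, 0, 0, 255, 0, 0, 0, 0, 255, 0, 0, 0, 0, 255, 0, 0, 0, 0, 255, 0, 0, 0, 0, 255, 0, 0, 0, 0, 255, 0, 0, 0, 0, 255, 0, 0, 0, 0, 255, 0, 0, 0, 0]'

```text
time_s: 5.7
tcp_pos: [0.5657, 0.1395, 0.0896]
ee_rot: [[-0.156, 0.001, -0.988], [0.988, 0.0, -0.156], [0.0, -1.0, -0.001]]
wrist_force: [2.3, -2.0, -1.7]
gripper_width: 0.409
```

Request:
play_rows --deltas '[255, 0, -0.3, 0, 0, 255, 0, -0.3, 0, 0, 255, 0, -0.3, 0, 0, 255, 0, -0.3, 0, 0, 255, 0, -0.3, 0, 0, 255, 0, 0, 0, 0, 255, 0, 0, 0, 0, 255, 0, 0, 0, 0, 255, 0, 0, 0, 0, 255, 0, 0, 0, 0]'

```text
time_s: 6.7
tcp_pos: [0.5656, 0.1395, 0.0897]
ee_rot: [[-0.156, -0.0, -0.988], [0.988, 0.0, -0.156], [0.0, -1.0, -0.0]]
wrist_force: [5.6, -1.8, -9.2]
gripper_width: 0.409
```

Request:
play_rows --deltas '[255, 0, 0.7, 0, 0, 255, 0, 0.7, 0, 0, 80, 0, 0, 0, 0, 80, 0, 0, 0, 0, 80, 0, 0, 0, 0, 80, 0, 0, 0, 0, 80, 0, -10, 0, 0, 80, 0, -15, 0, 0, 80, 0, -15, 0, 0, 80, 0, -5, 0, 0]'

```text
time_s: 7.7
tcp_pos: [0.5664, 0.14, 0.1371]
ee_rot: [[-0.157, 0.004, -0.988], [0.988, 0.001, -0.157], [0.001, -1.0, -0.004]]
wrist_force: [0.1, 0.5, -0.1]
gripper_width: 0.683
```

Run:
```python
from station import r, eyes
from h import *
from plan import plan
import pickle
s=r.sense();print(s["time_s"],s["tcp_pos"],s["wrist_force"],s["gripper_width"])
c=eyes.capture("wrist");cv2.imwrite("pics/w5.png",c["img"]);c=wcam(c,s)
pickle.dump(c,open("w5.pkl","wb"))
print(proj(c,np.array([.5805,.0515,.12])))
c3=pickle.load(open("w3.pkl","rb"));c2=pickle.load(open("w2.pkl","rb"))
print(tri([ray(c2,320.4,27),ray(c3,312.7,96.5)]),onz(c3,312.7,96.5,.12),onz(c2,320.4,27,.12))
plan(s["tcp_pos"],np.array(s["ee_rot"]),[.580,.0512,.130],99.2,5,80)
```

```text
7.7 [0.56642856 0.13995786 0.13712731] [ 0.06942108  0.48835999 -0.0881829 ] 0.6827854816057773
[315.46104572  88.87180556]
(array([0.5804915 , 0.05094674, 0.11756304]), [np.float64(0.08050462223163198), np.float64(0.08050462223158228)]) [0.58036386 0.05111899 0.12      ] [0.58051271 0.05150143 0.12      ]
80.0, -18.0, 1.4, 0.1, -0.001,
80.0, -18.0, 1.4, 0.1, -0.001,
80.0, -18.0, 1.4, 0.1, -0.001,
80.0, -18.0, 1.4, 0.1, -0.001,
80.0, -18.0, 1.4, 0.2, -0.001,
turn tot deg 0.179202703137463 dist 0.09007185869504525
```

View pics/w5.png

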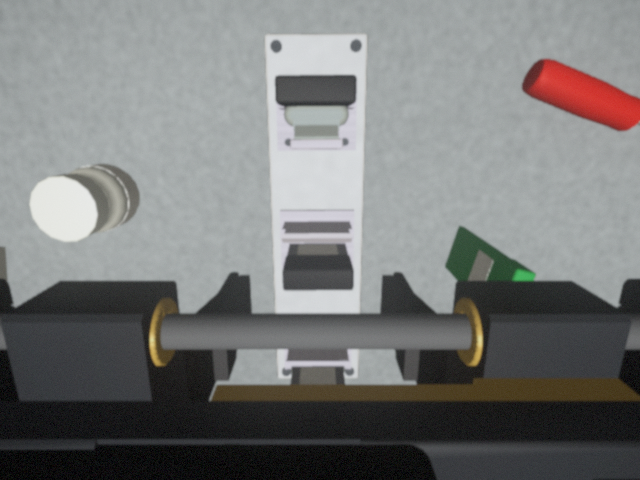

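Request:
play_rows --deltas '[80, -18, 0, 0.1, 0, 80, -18, 0, 0.1, 0, 80, -18, 0, 0.1, 0, 80, -18, 0, 0.1, 0, 80, -17.5, 2, 0.1, 0, 80, 0, 11, 0, 0, 80, 0, 12, 0, 0, 80, 0, 12, 0, 0, 80, 0, 10, 0, 0, 255, 0, 0, 0, 0]'

```text
time_s: 8.75
tcp_pos: [0.5774, 0.0512, 0.0853]
ee_rot: [[-0.157, -0.004, -0.988], [0.988, -0.001, -0.157], [-0.001, -1.0, 0.005]]
wrist_force: [-0.3, -0.9, -0.5]
gripper_width: 0.649
```

Request:
play_rows --deltas '[255, 0, 0, 0, 0, 255, 0, 0, 0, 0, 255, 0, 0, 0, 0, 255, 0, 0, 0, 0, 255, 0, 0, 0, 0, 255, 0, 0, 0, 0, 255, 0, 0, 0, 0, 255, 0, 0, 0, 0, 255, 0, 0, 0, 0, 255, 0, 0, 0, 0]'

```text
time_s: 9.75
tcp_pos: [0.58, 0.0514, 0.0884]
ee_rot: [[-0.157, 0.003, -0.988], [0.988, 0.001, -0.157], [0.0, -1.0, -0.003]]
wrist_force: [4.2, 1.5, 3.5]
gripper_width: 0.411
```

Request:
play_rows --deltas '[255, 0, -0.3, 0, 0, 255, 0, -0.3, 0, 0, 255, 0, -0.3, 0, 0, 255, 0, -0.3, 0, 0, 255, 0, -0.3, 0, 0, 255, 0, -0.3, 0, 0, 255, 0, 0, 0, 0, 255, 0, 0, 0, 0, 255, 0, 0, 0, 0, 255, 0, 0, 0, 0]'

```text
time_s: 10.75
tcp_pos: [0.58, 0.0514, 0.0885]
ee_rot: [[-0.156, 0.002, -0.988], [0.988, 0.001, -0.156], [0.001, -1.0, -0.002]]
wrist_force: [6.9, 1.4, -4.2]
gripper_width: 0.408
```

Request:
play_rows --deltas '[255, 0, -0.3, 0, 0, 255, 0, -0.3, 0, 0, 255, 0, -0.2, 0, 0, 255, 0, 0, 0, 0, 255, 0, 0, 0, 0, 255, 0, 0, 0, 0, 255, 0, 0, 0, 0, 255, 0, 0, 0, 0, 255, 0, 0, 0, 0, 255, 0, 0, 0, 0]'

```text
time_s: 11.75
tcp_pos: [0.5799, 0.0514, 0.0885]
ee_rot: [[-0.156, 0.002, -0.988], [0.988, 0.001, -0.156], [0.001, -1.0, -0.002]]
wrist_force: [8.5, 1.6, -7.0]
gripper_width: 0.412
```

Request:
play_rows --deltas '[255, 0, 0.8, 0, 0, 255, 0, 0.6, 0, 0, 80, 0, 0, 0, 0, 80, 0, 0, 0, 0, 80, 0, 0, 0, 0, 80, 0, 0, 0, 0, 80, 0, -10, 0, 0, 80, 0, -15, 0, 0, 80, 0, -15, 0, 0, 80, 0, -8, 0, 0]'

```text
time_s: 12.75
tcp_pos: [0.5794, 0.051, 0.1388]
ee_rot: [[-0.157, 0.002, -0.988], [0.988, 0.0, -0.157], [0.0, -1.0, -0.002]]
wrist_force: [0.4, -0.5, -0.8]
gripper_width: 0.685
```

Run:
```python
from station import r, eyes
from h import *
from plan import plan
s=r.sense();print(s["time_s"],s["tcp_pos"],s["wrist_force"],s["gripper_width"])
plan(s["tcp_pos"],np.array(s["ee_rot"]),[.5515,.2278,.142],99.2,8,80)
```

```text
12.75 [0.57935636 0.05104398 0.13882236] [ 0.41578989 -0.47344964 -0.80695365] 0.6851508760954926
80.0, 22.4, -0.4, -0.0, -0.0,
80.0, 22.4, -0.4, -0.0, -0.0,
80.0, 22.4, -0.4, -0.0, -0.0,
80.0, 22.4, -0.4, -0.0, -0.0,
80.0, 22.4, -0.4, -0.1, -0.0,
80.0, 22.4, -0.4, -0.1, -0.0,
80.0, 22.4, -0.4, -0.1, -0.0,
80.0, 22.4, -0.4, -0.1, -0.0,
turn tot deg 0.19582202869767684 dist 0.17896581986598908
```

Request:
play_rows --deltas '[80, 22.4, -0.4, 0, 0, 80, 22.4, -0.4, 0, 0, 80, 22.4, -0.4, 0, 0, 80, 22.4, -0.4, 0, 0, 80, 22.4, -0.4, -0.1, 0, 80, 22.4, -0.4, -0.1, 0, 80, 22.4, -0.4, -0.1, 0, 80, 22.2, -0.4, -0.1, 0, 80, 0, 0, 0, 0, 80, 0, 0, 0, 0]'

```text
time_s: 13.75
tcp_pos: [0.5509, 0.2279, 0.14]
ee_rot: [[-0.157, -0.001, -0.988], [0.988, -0.0, -0.157], [-0.0, -1.0, 0.001]]
wrist_force: [-0.7, 0.0, 1.2]
gripper_width: 0.686
```

Run:
```python
from station import r, eyes
from h import *
s=r.sense();print(s["time_s"],s["tcp_pos"],s["wrist_force"],s["gripper_width"])
c=eyes.capture("wrist");cv2.imwrite("pics/w6.png",c["img"]);c=wcam(c,s)
print(proj(c,np.array([.5515,.2278,.12])),proj(c,np.array([.566,.1395,.12])))
```

```text
13.75 [0.55087662 0.22794391 0.14002707] [-0.70595158  0.02537517  1.24656956] 0.6861242869671329
[314.33062098 277.455586  ] [313.01850624  89.21409322]
```

View pics/w6.png

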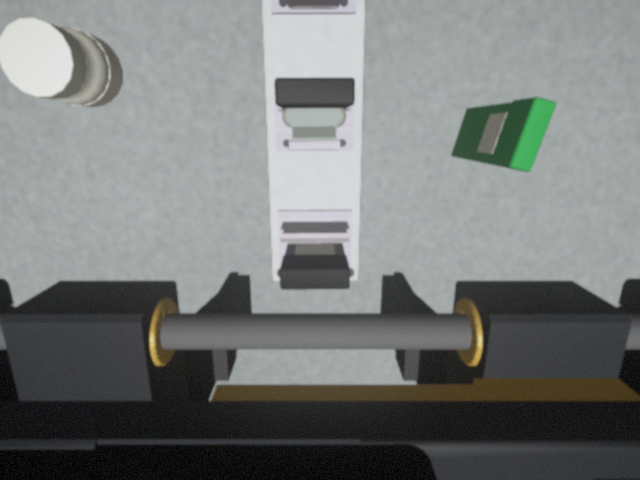

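Request:
play_rows --deltas '[80, 0, 11, 0, 0, 80, 0, 13, 0, 0, 80, 0, 13, 0, 0, 80, 0, 10, 0, 0, 80, 0, 3.5, 0, 0, 255, 0, 0, 0, 0, 255, 0, 0, 0, 0, 255, 0, 0, 0, 0, 255, 0, 0, 0, 0, 255, 0, 0, 0, 0]'

```text
time_s: 14.8
tcp_pos: [0.5515, 0.2281, 0.0901]
ee_rot: [[-0.157, 0.001, -0.988], [0.988, 0.001, -0.157], [0.0, -1.0, -0.001]]
wrist_force: [0.5, 0.6, 1.8]
gripper_width: 0.413
```

Request:
play_rows --deltas '[255, 0, 0, 0, 0, 255, 0, 0, 0, 0, 255, 0, 0, 0, 0, 255, 0, 0, 0, 0, 255, 0, -0.3, 0, 0, 255, 0, -0.3, 0, 0, 255, 0, -0.3, 0, 0, 255, 0, 0, 0, 0, 255, 0, 0, 0, 0, 255, 0, 0, 0, 0]'

```text
time_s: 15.8
tcp_pos: [0.5515, 0.228, 0.0901]
ee_rot: [[-0.156, 0.0, -0.988], [0.988, 0.0, -0.156], [0.0, -1.0, -0.0]]
wrist_force: [1.7, 1.1, -1.3]
gripper_width: 0.413
```

Request:
play_rows --deltas '[255, 0, -0.3, 0, 0, 255, 0, -0.3, 0, 0, 255, 0, -0.3, 0, 0, 255, 0, -0.1, 0, 0, 255, 0, 0, 0, 0, 255, 0, 0, 0, 0, 255, 0, 0, 0, 0, 255, 0, 0, 0, 0, 255, 0, 0, 0, 0, 255, 0, 0, 0, 0]'

```text
time_s: 16.8
tcp_pos: [0.5509, 0.2278, 0.0912]
ee_rot: [[-0.156, -0.001, -0.988], [0.988, -0.0, -0.156], [-0.0, -1.0, 0.001]]
wrist_force: [0.3, 2.2, -4.6]
gripper_width: 0.406
```

Request:
play_rows --deltas '[255, 0, -0.5, 0, 0, 255, 0, -0.5, 0, 0, 255, 0, -0.5, 0, 0, 255, 0, -0.5, 0, 0, 255, 0, -0.5, 0, 0, 255, 0, -0.5, 0, 0, 255, 0, -0.5, 0, 0, 255, 0, -0.5, 0, 0, 255, 0, 0, 0, 0, 255, 0, 0, 0, 0]'

```text
time_s: 17.8
tcp_pos: [0.5511, 0.2277, 0.0955]
ee_rot: [[-0.156, -0.0, -0.988], [0.988, -0.0, -0.156], [-0.0, -1.0, 0.0]]
wrist_force: [-1.7, 1.9, -4.1]
gripper_width: 0.406
```

Request:
play_rows --deltas '[255, 0, -4, 0, 0, 255, 0, -5, 0, 0, 255, 0, -6, 0, 0, 255, 0, -8, 0, 0, 255, 0, -10, 0, 0, 255, 0, -13, 0, 0, 255, 0, -20, 0, 0, 255, 0, -27, 0, 0, 255, 0, -30, 0, 0, 255, 0, -30, 0, 0]'

```text
time_s: 18.8
tcp_pos: [0.5517, 0.2273, 0.2518]
ee_rot: [[-0.156, 0.002, -0.988], [0.988, 0.0, -0.156], [-0.0, -1.0, -0.002]]
wrist_force: [0.1, 0.5, -0.9]
gripper_width: 0.411
```

Run:
```python
from station import r, eyes
from h import *
from plan import plan
s=r.sense();print(s["time_s"],s["tcp_pos"],s["wrist_force"],s["gripper_width"])
for n in("side","top"):
    c=eyes.capture(n);cv2.imwrite(f"pics/{n}7.png",c["img"])
s=r.sense();print(s["tcp_pos"])
plan(s["tcp_pos"],np.array(s["ee_rot"]),[.55,-.13,.25],111,10,255)
```

```text
18.8 [0.55165656 0.22728895 0.25184777] [ 0.12886057  0.52377531 -0.89453026] 0.41127796758844315
[0.55413125 0.22848763 0.25610273]
255.0, -35.3, 0.4, 6.0, -0.021,
255.0, -35.2, 0.4, 6.8, -0.021,
255.0, -35.1, 0.4, 7.5, -0.021,
255.0, -34.9, 0.4, 8.2, -0.021,
255.0, -34.7, 0.4, 9.0, -0.021,
255.0, -34.5, 0.4, 9.7, -0.021,
255.0, -34.3, 0.4, 10.4, -0.021,
255.0, -34.1, 0.4, 11.1, -0.021,
255.0, -33.8, 0.4, 11.8, -0.021,
255.0, -33.6, 0.3, 12.5, -0.021,
turn tot deg 11.963121077589932 dist 0.35856337555169027
```

View pics/side7.png

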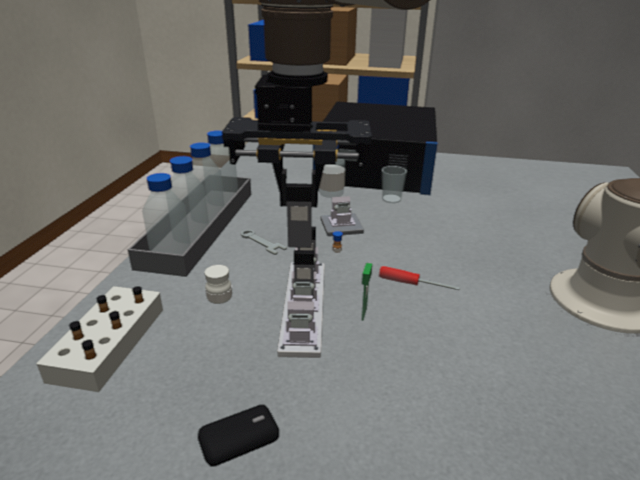

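View pics/top7.png

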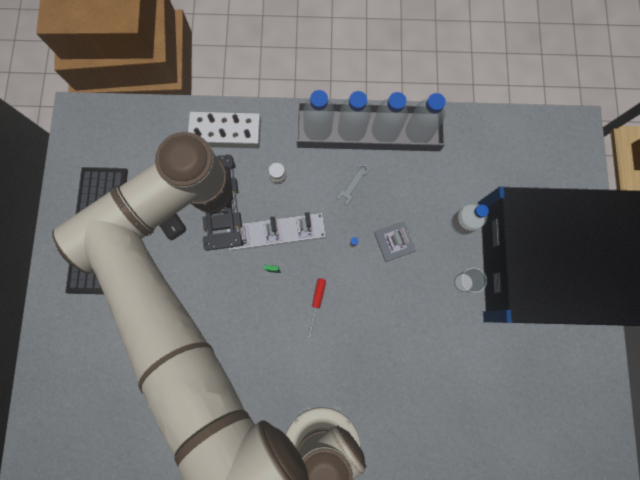

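Run:
```python
from station import r
from plan import plan
import numpy as np
s=r.sense()
plan(s["tcp_pos"],np.array(s["ee_rot"]),[.522,-.124,.25],110.5,9,255)
```

```text
255.0, -38.1, 0.4, 9.7, -0.022,
255.0, -37.9, 0.4, 10.5, -0.022,
255.0, -37.7, 0.4, 11.4, -0.022,
255.0, -37.4, 0.4, 12.2, -0.022,
255.0, -37.1, 0.4, 13.0, -0.022,
255.0, -36.8, 0.4, 13.9, -0.022,
255.0, -36.5, 0.4, 14.7, -0.022,
255.0, -36.2, 0.4, 15.5, -0.022,
255.0, -35.8, 0.4, 16.3, -0.022,
turn tot deg 11.463121077589932 dist 0.3540016844111953
```

Request:
play_rows --deltas '[255, -38, 0.5, 9.7, -0.022, 255, -38, 0.5, 10.5, -0.022, 255, -37.7, 0.4, 11.4, -0.022, 255, -37.4, 0.4, 12.2, -0.022, 255, -37.1, 0.4, 13, -0.022, 255, -36.8, 0.4, 13.9, -0.022, 255, -36.5, 0.4, 14.7, -0.022, 255, -36.2, 0.4, 15.5, -0.022, 255, -35.8, 0.4, 16.3, -0.022, 255, 0, 0, 0, 0]'

```text
time_s: 19.9
tcp_pos: [0.5174, -0.1286, 0.2456]
ee_rot: [[-0.343, 0.0, -0.939], [0.939, -0.001, -0.343], [-0.001, -1.0, 0.0]]
wrist_force: [-0.4, 0.1, -0.4]
gripper_width: 0.411
```

Run:
```python
from station import r, eyes
from h import *
import pickle
s=r.sense();print(s["time_s"],s["tcp_pos"],np.array(s["joint_velocities"]).round(2),s["wrist_force"],s["moment"],s["gripper_width"],np.array(s["ee_rot"]).round(4).tolist())
c=eyes.capture("wrist");cv2.imwrite("pics/w8.png",c["img"]);c=wcam(c,s);pickle.dump(c,open("w8.pkl","wb"))
print(proj(c,np.array([.548,-.193,.014])))
```

```text
19.9 [ 0.51744398 -0.12860023  0.24562425] [ 3.56 -0.05 -0.07 -1.14  0.59 -3.32] [-0.42754279  0.0948164  -0.38038037] [0.07755316 0.14231339 0.02021098] 0.41061951264934116 [[-0.343, 0.0003, -0.9393], [0.9393, -0.0013, -0.343], [-0.0014, -1.0, 0.0001]]
[308.97379194 130.47484815]
```

View pics/w8.png

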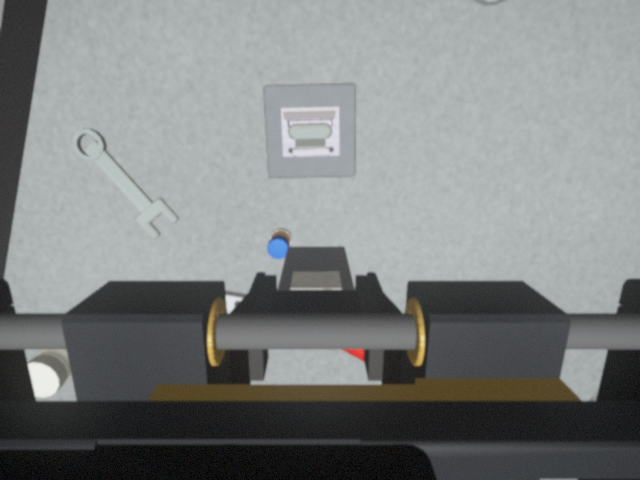

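Run:
```python
import cv2
a=cv2.imread("pics/w8.png")[75:185,255:365]; cv2.imwrite("pics/w8z.png",cv2.resize(a,None,fx=5.4,fy=5.4,interpolation=2))
```

```text
(no output)
```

View pics/w8z.png

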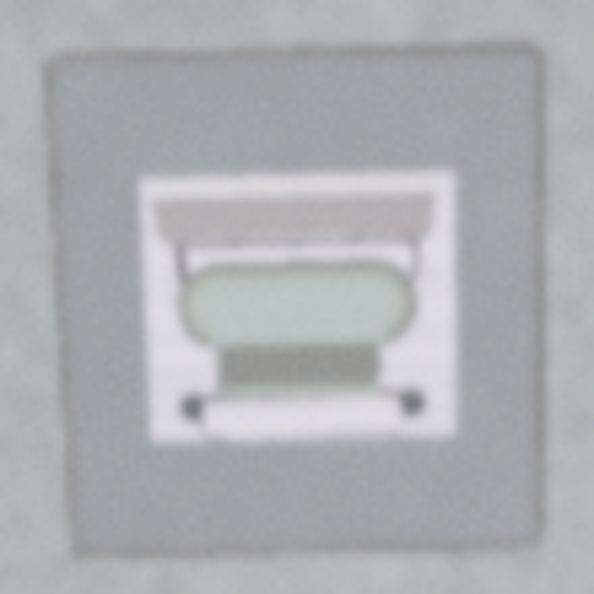

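Run:
```python
import pickle;from h import *
c2,c3,c8=[pickle.load(open(f"w{i}.pkl","rb")) for i in(2,3,8)]
q2=lambda u,v:(270+u/5-.4,v/5-.4)
q3=lambda u,v:(255+u/2.7-.3,75+v/2.7-.3)
q8=lambda u,v:(255+u/5.4-.4,75+v/5.4-.4)
A=[tri([ray(c2,*q2(*a)),ray(c3,*q3(*b))]) for a,b in [((158,383),(86,188)),((342,381),(234,188))]]
print("clip3 dots",A)
zd=np.mean([a[0][2] for a in A])
for nm,c,q,pts in[("c3w2",c2,q2,[(158,383),(342,381)]),("c3w3",c3,q3,[(86,188),(234,188)]),("c2w2",c2,q2,[(167,1*600+198-0),(340,600+197)]),("spare",c8,q8,[(192,408),(412,403)])]:
  for z in(.018,.022):
    P=[onz(c,*q(*p),z) for p in pts];d=P[0]-P[1];m=(P[0]+P[1])/2
    yaw=np.degrees(np.arctan2(d[1],d[0]));
    print(nm,z,m.round(4),"len",np.linalg.norm(d).round(4),"yaw",yaw.round(2))
for z in (.014,):
  P=np.array([onz(c8,*q8(*p),z) for p in [(45,58),(542,48),(545,545),(75,553)]]);print("stand",P.mean(0).round(4),[np.degrees(np.arctan2(*(P[(i+1)%4]-P[i])[1::-1])).round(1) for i in range(4)],[np.linalg.norm(P[(i+1)%4]-P[i]).round(4) for i in range(4)])
  P=np.array([onz(c8,*q8(*p),.018) for p in [(140,180),(455,172),(460,437),(152,440)]]);print("plate",P.mean(0).round(4),[np.degrees(np.arctan2(*(P[(i+1)%4]-P[i])[1::-1])).round(1) for i in range(4)],[np.linalg.norm(P[(i+1)%4]-P[i]).round(4) for i in range(4)])
# foot edge of held card
print(c8["img"].max(2)[235:285,316].tolist())
```

```text
clip3 dots [(array([0.59633794, 0.08010844, 0.01937975]), [np.float64(0.06375188025686603), np.float64(0.06375188025691562)]), (array([0.55629264, 0.07375225, 0.02092074]), [np.float64(0.08813577025681466), np.float64(0.0881357702571057)])]
c3w2 0.018 [0.5763 0.0767 0.018 ] len 0.0406 yaw 9.3
c3w2 0.022 [0.5763 0.0772 0.022 ] len 0.0402 yaw 9.3
c3w3 0.018 [0.5762 0.077  0.018 ] len 0.041 yaw 8.92
c3w3 0.022 [0.5763 0.0768 0.022 ] len 0.0404 yaw 8.92
c2w2 0.018 [0.5616 0.1657 0.018 ] len 0.0404 yaw 9.05
c2w2 0.022 [0.5617 0.1654 0.022 ] len 0.04 yaw 9.05
spare 0.018 [ 0.5403 -0.1763  0.018 ] len 0.0404 yaw 21.3
spare 0.022 [ 0.5403 -0.1765  0.022 ] len 0.04 yaw 21.3
stand [ 0.5462 -0.1924  0.014 ] [np.float64(-158.9), np.float64(112.0), np.float64(21.0), np.float64(-68.4)] [np.float64(0.0882), np.float64(0.0878), np.float64(0.0888), np.float64(0.0876)]
plate [ 0.5461 -0.1923  0.018 ] [np.float64(-158.6), np.float64(112.1), np.float64(20.6), np.float64(-68.6)] [np.float64(0.0562), np.float64(0.0464), np.float64(0.0568), np.float64(0.0456)]
[183, 184, 184, 184, 182, 181, 181, 182, 182, 183, 175, 149, 109, 83, 78, 80, 77, 79, 80, 80, 79, 76, 80, 76, 78, 76, 78, 79, 78, 77, 74, 76, 76, 76, 78, 84, 96, 109, 115, 115, 117, 118, 117, 116, 117, 119, 117, 117, 115, 121]
```

Run:
```python
from station import r,eyes
from plan import plan
from h import *
c=eyes.capture("wrist")
M=np.linalg.inv(np.array(c["tool_from_camera"]))
cc=dict(c,R=M[:3,:3],t=M[:3,3])
for x in(-.002,0,.002):
  for y in(.070,.072): print(x,y,proj(cc,np.array([x,y,0])).round(1))
for z in (-.018,.018): print(proj(cc,np.array([-.002,.071,z])).round(1))
cv2.imwrite("pics/w9.png",c["img"])
g=c["img"].max(2);print(g[240:254,316].tolist(),g[256,275:360].tolist())
s=r.sense();print(s["tcp_pos"])
plan(s["tcp_pos"],np.array(s["ee_rot"]),[.528,-.1449,.17],111.3,8,255)
```

```text
-0.002 0.07 [315.7 245.1]
-0.002 0.072 [315.7 244.1]
0 0.07 [315.7 248.1]
0 0.072 [315.7 247.1]
0.002 0.07 [315.7 251.1]
0.002 0.072 [315.7 250.1]
[287.3 244.6]
[344.1 244.6]
[182, 183, 186, 184, 184, 175, 149, 113, 82, 83, 81, 79, 80, 79] [213, 216, 219, 219, 219, 219, 216, 213, 207, 192, 159, 114, 88, 80, 80, 78, 76, 82, 81, 77, 78, 80, 80, 78, 79, 81, 81, 80, 78, 78, 76, 79, 81, 82, 81, 82, 76, 80, 83, 75, 76, 77, 78, 78, 80, 78, 78, 80, 74, 79, 78, 79, 79, 76, 77, 78, 80, 79, 80, 77, 78, 79, 78, 79, 80, 79, 79, 78, 78, 81, 91, 127, 164, 180, 186, 187, 186, 187, 186, 188, 187, 189, 187, 187, 184]
[ 0.5181636  -0.12578203  0.24542854]
255.0, -2.7, 9.4, -0.3, -0.002,
255.0, -2.7, 9.4, -0.3, -0.002,
255.0, -2.7, 9.4, -0.3, -0.002,
255.0, -2.7, 9.4, -0.3, -0.002,
255.0, -2.7, 9.4, -0.3, -0.002,
255.0, -2.7, 9.4, -0.3, -0.002,
255.0, -2.7, 9.4, -0.3, -0.002,
255.0, -2.7, 9.4, -0.3, -0.002,
turn tot deg 1.0892946848236988 dist 0.07843287736659767
```

Request:
play_rows --deltas '[255, -2.7, 9.4, -0.3, -0.002, 255, -2.7, 9.4, -0.3, -0.002, 255, -2.7, 9.4, -0.3, -0.002, 255, -2.7, 9.4, -0.3, -0.002, 255, -2.7, 9.4, -0.3, -0.002, 255, -2.7, 9.4, -0.3, -0.002, 255, -2.7, 9.4, -0.3, -0.002, 255, -2.7, 9.4, -0.3, -0.004, 255, 0, 0, 0, 0, 255, 0, 0, 0, 0]'

```text
time_s: 21.0
tcp_pos: [0.5284, -0.1442, 0.1693]
ee_rot: [[-0.364, -0.0, -0.931], [0.931, -0.0, -0.364], [-0.0, -1.0, 0.0]]
wrist_force: [0.1, -0.4, -0.1]
gripper_width: 0.413
```

Run:
```python
from station import r, eyes
from h import *
import pickle
s=r.sense();print(s["time_s"],s["tcp_pos"],np.array(s["joint_velocities"]).round(2),s["wrist_force"],np.array(s["ee_rot"]).round(4).tolist())
c=eyes.capture("wrist");cv2.imwrite("pics/w10.png",c["img"]);c=wcam(c,s);pickle.dump(c,open("w10.pkl","wb"))
print(proj(c,np.array([.5403,-.1764,.020])),proj(c,np.array([.5498,-.2008,.056])))
a=c["img"][50:270,230:400]; cv2.imwrite("pics/w10z.png",cv2.resize(a,None,fx=2.7,fy=2.7,interpolation=2))
```

```text
21.0 [ 0.5283879  -0.14422124  0.16930627] [ 0.19 -0.78  0.6   0.07 -0.16 -0.13] [ 0.10693387 -0.42196956 -0.1139762 ] [[-0.3643, -0.0003, -0.9313], [0.9313, -0.0002, -0.3643], [-0.0001, -1.0, 0.0004]]
[316.41438896 177.86822813] [316.57062097 146.72636464]
```

View pics/w10z.png

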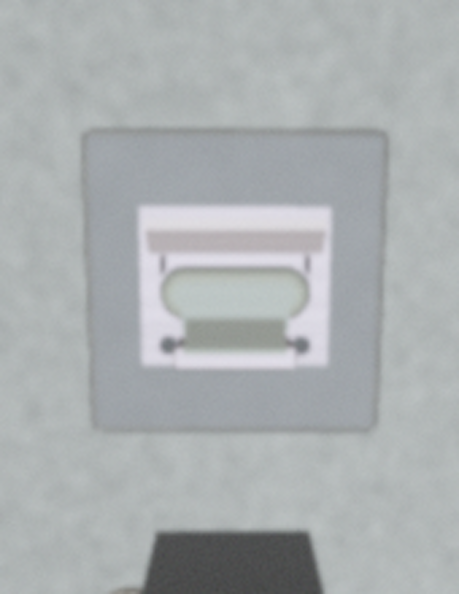

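Request:
play_rows --deltas '[255, -10.5, 0, 0.1, 0, 255, -11, 0, 0.1, 0, 255, -11, 0, 0.1, 0, 255, -11, 0, 0.1, 0, 255, -11, 0, 0.2, 0, 255, -6.3, 0, 0.1, 0, 255, 0, 5, 0, 0, 255, 0, 6, 0, 0, 255, 0, 4, 0, 0, 255, 0, 0, 0, 0]'

```text
time_s: 22.05
tcp_pos: [0.5491, -0.2004, 0.1534]
ee_rot: [[-0.365, -0.002, -0.931], [0.931, 0.0, -0.365], [0.001, -1.0, 0.002]]
wrist_force: [1.0, 0.3, -0.8]
gripper_width: 0.414
```

Run:
```python
from station import r, eyes
from h import *
s=r.sense();print(s["time_s"],s["tcp_pos"],np.array(s["joint_velocities"]).round(2),s["wrist_force"],np.array(s["ee_rot"]).round(4).tolist())
R=np.array(s["ee_rot"]);print("to go tool mm",R.T@(np.array([.5498,-.2008,.13])-s["tcp_pos"])*1000)
c=eyes.capture("wrist");cv2.imwrite("pics/w11.png",c["img"])
a=c["img"][170:300,220:410]; cv2.imwrite("pics/w11z.png",cv2.resize(a,None,fx=4,fy=4,interpolation=2))
c=eyes.capture("side");
a=c["img"][120:250,270:420]; cv2.imwrite("pics/s11z.png",cv2.resize(a,None,fx=4.5,fy=4.5,interpolation=2))
```

```text
22.05 [ 0.54911907 -0.20041468  0.15340219] [-0.03 -0.54  0.93  0.28 -0.38  0.03] [ 0.95251454  0.34831466 -0.82980547] [[-0.3648, -0.0021, -0.9311], [0.9311, 0.0004, -0.3648], [0.0012, -1.0, 0.0018]]
to go tool mm [-0.63515965 23.40051287 -0.53601293]
```

View pics/w11z.png

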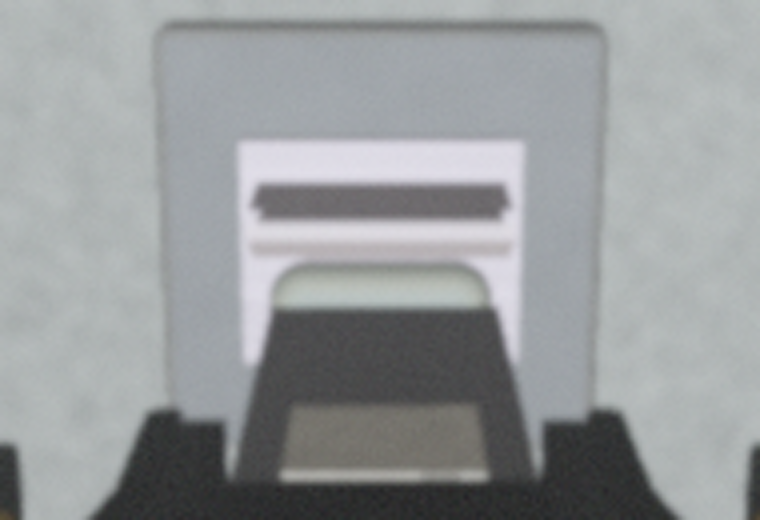

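View pics/s11z.png

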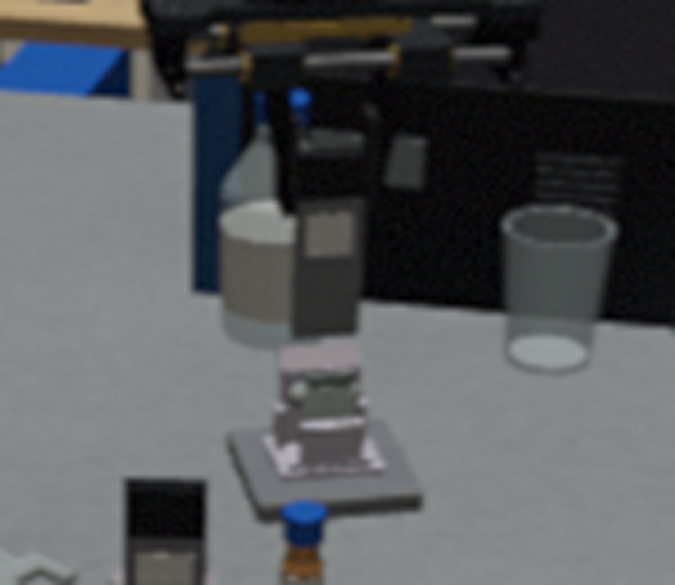

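Request:
play_rows --deltas '[255, -0.5, 0, -0.5, 0, 255, -0.5, 3, 0, 0, 255, 0, 4, 0, 0, 255, 0, 4, 0, 0, 255, 0, 4, 0, 0, 255, 0, 3, 0, 0, 255, 0, 2, 0, 0, 255, 0, 1.5, 0, 0, 255, 0, 1.5, 0, 0, 255, 0, 1, 0, 0]'

```text
time_s: 23.15
tcp_pos: [0.5506, -0.2016, 0.1303]
ee_rot: [[-0.364, -0.0, -0.931], [0.931, 0.0, -0.364], [0.0, -1.0, 0.0]]
wrist_force: [-1.4, 0.4, -0.0]
gripper_width: 0.411
```

Request:
play_rows --deltas '[255, 0, 1, 0, 0, 255, 0, 1, 0, 0, 255, 0, 1, 0, 0, 255, 0, 1, 0, 0, 255, 0, 1, 0, 0, 255, 0, 1, 0, 0, 255, 0, 0.5, 0, 0, 255, 0, 0.5, 0, 0, 255, 0, 0, 0, 0, 255, 0, 0, 0, 0]'

```text
time_s: 24.15
tcp_pos: [0.5511, -0.202, 0.1255]
ee_rot: [[-0.365, 0.002, -0.931], [0.931, -0.001, -0.365], [-0.002, -1.0, -0.001]]
wrist_force: [-2.7, 2.8, 8.7]
gripper_width: 0.405
```

Run:
```python
from station import r, eyes
from h import *
s=r.sense();print(s["time_s"],s["tcp_pos"],s["wrist_force"],s["moment"])
c=eyes.capture("wrist")
a=c["img"][170:300,220:410]; cv2.imwrite("pics/w12z.png",cv2.resize(a,None,fx=4,fy=4,interpolation=2))
```

```text
24.15 [ 0.55112817 -0.2019694   0.12554764] [-2.69917874  2.83399461  8.6533408 ] [ 0.67237374  1.08600171 -0.00875986]
```

View pics/w12z.png

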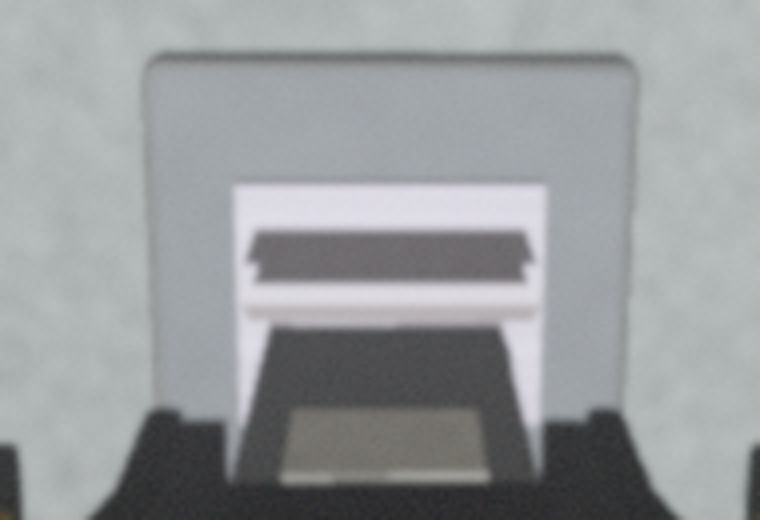

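Request:
play_rows --deltas '[255, 0.4, 1, 0, 0, 255, 0.4, 1, 0, 0, 255, 0, 1.2, 0, 0, 255, 0, 1.2, 0, 0, 255, 0, 1.2, 0, 0, 255, 0, 1.2, 0, 0, 255, 0, 1.2, 0, 0, 255, 0, 1, 0, 0, 255, 0, 0, 0, 0, 255, 0, 0, 0, 0]'

```text
time_s: 25.2
tcp_pos: [0.5522, -0.2011, 0.1166]
ee_rot: [[-0.365, 0.005, -0.931], [0.931, -0.001, -0.365], [-0.003, -1.0, -0.004]]
wrist_force: [1.0, 2.0, 7.4]
gripper_width: 0.408
```

Run:
```python
from station import r, eyes
from h import *
for i in range(3):
    s=r.sense();print(s["time_s"],s["tcp_pos"].round(4),s["wrist_force"].round(1),np.array(s["joints"]).round(2),(np.array(s["ee_rot"]).T@(np.array([.5498,-.2008,.0901])-s["tcp_pos"])*1000).round(2))
    if i<2: c=eyes.capture("wrist")
a=c["img"][120:300,220:410]; cv2.imwrite("pics/w13z.png",cv2.resize(a,None,fx=3.3,fy=3.3,interpolation=2))
```

```text
25.2 [ 0.5522 -0.2011  0.1166] [1.  2.  7.4] [-4.210e+00  2.376e+01 -1.337e+01  5.000e-02 -5.259e+01  2.558e+01] [ 1.21 26.5   2.18]
25.25 [ 0.5522 -0.2011  0.1167] [-2.1  2.3  6.8] [-4.210e+00  2.376e+01 -1.337e+01  5.000e-02 -5.259e+01  2.558e+01] [ 1.23 26.54  2.18]
25.3 [ 0.5522 -0.2011  0.1166] [-0.3  2.1  7.1] [-4.210e+00  2.376e+01 -1.337e+01  5.000e-02 -5.259e+01  2.557e+01] [ 1.24 26.53  2.2 ]
```

View pics/w13z.png

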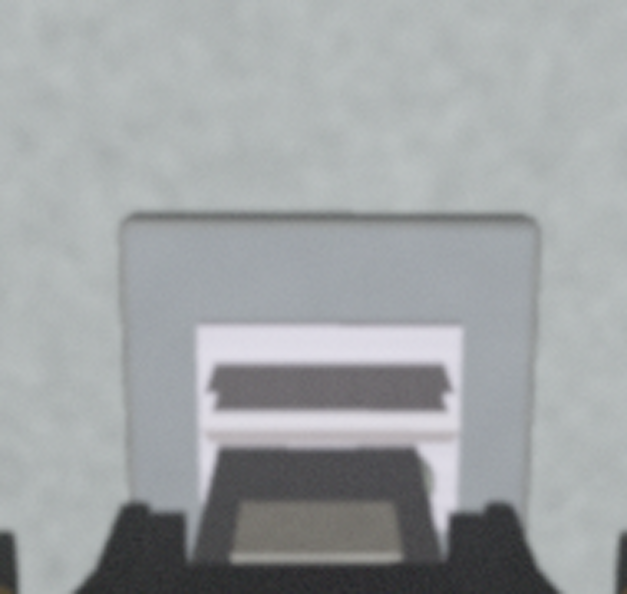

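Request:
play_rows --deltas '[255, 0.3, 0, 0.5, 0, 255, 0.3, 0, 0.5, 0, 255, 0, 0, 0.5, 0, 255, 0, 0, 0.5, 0, 255, 0, 0, 0.4, 0, 255, 0, 0, 0, 0, 255, 0, 0, 0, 0, 255, 0, 0, 0, 0, 255, 0, 0, 0, 0, 255, 0, 0, 0, 0]'

```text
time_s: 26.3
tcp_pos: [0.5516, -0.2011, 0.1167]
ee_rot: [[-0.365, 0.009, -0.931], [0.931, -0.001, -0.365], [-0.004, -1.0, -0.008]]
wrist_force: [2.6, 2.9, 5.7]
gripper_width: 0.416
```

Run:
```python
from station import r, eyes
from h import *
s=r.sense();print(s["time_s"],s["tcp_pos"].round(4),s["wrist_force"].round(1),np.array(s["ee_rot"]).round(4).tolist(),(np.array(s["ee_rot"]).T@(np.array([.5498,-.2008,.0901])-s["tcp_pos"])*1000).round(2))
c=eyes.capture("wrist")
a=c["img"][120:300,220:410]; cv2.imwrite("pics/w14z.png",cv2.resize(a,None,fx=3.3,fy=3.3,interpolation=2))
```

```text
26.3 [ 0.5516 -0.2011  0.1167] [2.6 2.9 5.7] [[-0.365, 0.009, -0.931], [0.931, -0.0009, -0.365], [-0.0042, -1.0, -0.0081]] [ 1.08 26.54  1.78]
```

View pics/w14z.png

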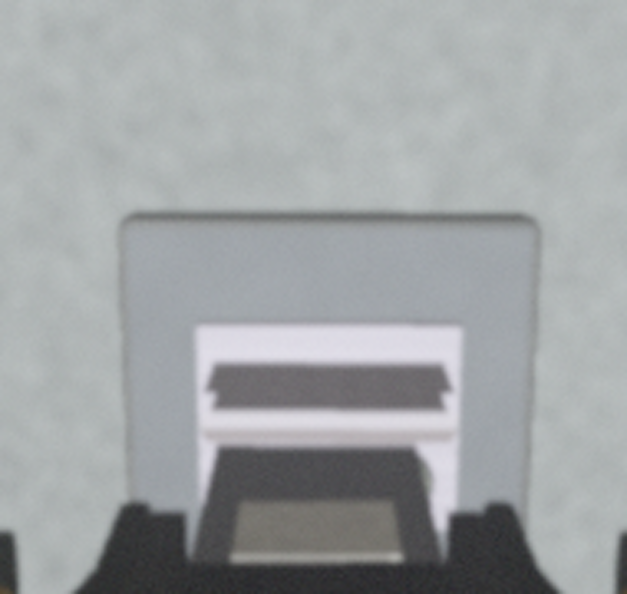

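Request:
play_rows --deltas '[255, 0, -3, 0, 0, 255, 0, -3, 0, 0, 255, 0, -3, 0, 0, 255, 0, -3, 0, 0, 255, 0, -2, 0, 0, 255, 0, -2, 0, 0, 255, 0, 0, 0, 0, 255, 0, 0, 0, 0, 255, 0, 0, 0, 0, 255, 0, 0, 0, 0]'

```text
time_s: 27.35
tcp_pos: [0.5477, -0.2012, 0.1304]
ee_rot: [[-0.364, -0.0, -0.931], [0.931, 0.0, -0.364], [0.0, -1.0, 0.0]]
wrist_force: [0.5, 0.0, -0.4]
gripper_width: 0.41
```

Run:
```python
from station import r, eyes
from h import *
s=r.sense();print(s["time_s"],s["tcp_pos"].round(4),s["wrist_force"].round(1),np.array(s["ee_rot"]).round(4).tolist(),(np.array(s["ee_rot"]).T@(np.array([.5498,-.2008,.0901])-s["tcp_pos"])*1000).round(2))
c=eyes.capture("wrist")
a=c["img"][120:300,220:410]; cv2.imwrite("pics/w15z.png",cv2.resize(a,None,fx=3.3,fy=3.3,interpolation=2))
```

```text
27.35 [ 0.5477 -0.2012  0.1304] [ 0.5  0.  -0.4] [[-0.3645, -0.0005, -0.9312], [0.9312, 0.0001, -0.3645], [0.0003, -1.0, 0.0004]] [-0.42 40.27 -2.09]
```

View pics/w15z.png

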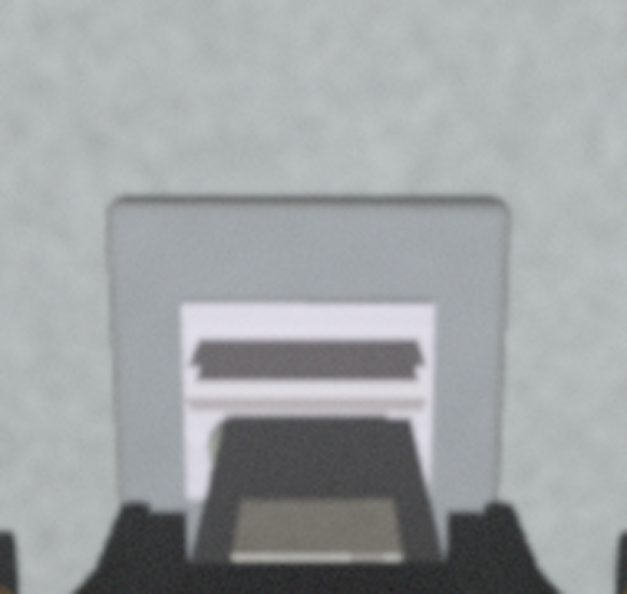

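Request:
play_rows --deltas '[255, 0, 1, -0.3, 0, 255, 0, 1.5, -0.3, 0, 255, 0, 1.5, 0, 0, 255, 0, 1.5, 0, 0, 255, 0, 1.5, 0, 0, 255, 0, 1.5, 0, 0, 255, 0, 1.5, 0, 0, 255, 0, 1, 0, 0, 255, 0, 0.5, 0, 0, 255, 0, 0, 0, 0]'

```text
time_s: 28.4
tcp_pos: [0.5499, -0.2014, 0.1209]
ee_rot: [[-0.365, 0.004, -0.931], [0.931, -0.001, -0.365], [-0.002, -1.0, -0.003]]
wrist_force: [-0.3, 0.3, 6.6]
gripper_width: 0.41
```

Run:
```python
from station import r, eyes
from h import *
s=r.sense();print(s["time_s"],s["tcp_pos"].round(4),s["wrist_force"].round(1),np.array(s["ee_rot"]).round(4).tolist(),(np.array(s["ee_rot"]).T@(np.array([.5498,-.2008,.0901])-s["tcp_pos"])*1000).round(2))
c=eyes.capture("wrist")
a=c["img"][120:300,220:410]; cv2.imwrite("pics/w16z.png",cv2.resize(a,None,fx=3.3,fy=3.3,interpolation=2))
```

```text
28.4 [ 0.5499 -0.2014  0.1209] [-0.3  0.3  6.6] [[-0.3647, 0.0038, -0.9311], [0.9311, -0.0011, -0.3647], [-0.0025, -1.0, -0.0031]] [ 0.66 30.75  0.  ]
```

View pics/w16z.png

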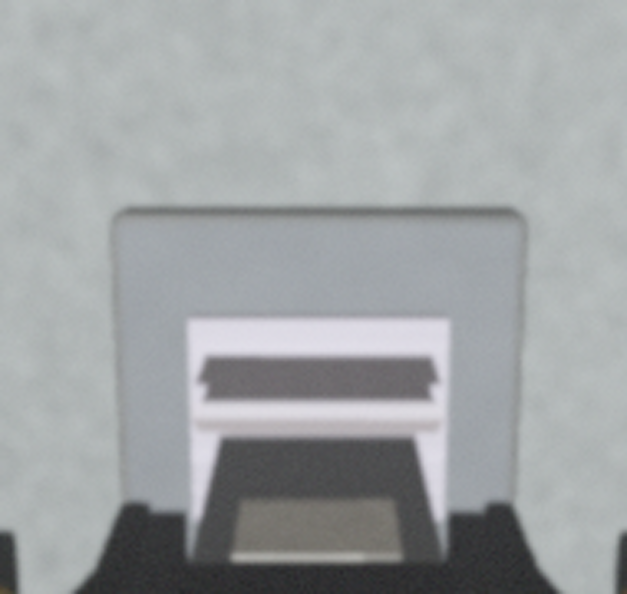

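Request:
play_rows --deltas '[255, 0, 1.5, 0.1, 0, 255, 0, 1.8, 0.1, 0, 255, 0, 1.8, 0, 0, 255, 0, 1.8, 0.1, 0, 255, 0, 1.8, 0, 0, 255, 0, 1.8, 0, 0, 255, 0, 1.8, 0, 0, 255, 0, 1.8, 0, 0, 255, 0, 1, 0, 0, 255, 0, 0, 0, 0]'

```text
time_s: 29.45
tcp_pos: [0.5503, -0.2014, 0.1058]
ee_rot: [[-0.365, 0.005, -0.931], [0.931, -0.001, -0.365], [-0.003, -1.0, -0.004]]
wrist_force: [1.0, -0.0, 6.6]
gripper_width: 0.406
```

Run:
```python
from station import r
from h import *
s=r.sense();print(s["time_s"],s["tcp_pos"].round(4),s["wrist_force"].round(1),np.array(s["ee_rot"]).round(4).tolist(),(np.array(s["ee_rot"]).T@(np.array([.5498,-.2008,.0901])-s["tcp_pos"])*1000).round(2))
```

```text
29.45 [ 0.5503 -0.2014  0.1058] [ 1.  -0.   6.6] [[-0.3647, 0.0053, -0.9311], [0.9311, -0.0012, -0.3648], [-0.003, -1.0, -0.0045]] [ 0.8  15.74  0.32]
```

Request:
play_rows --deltas '[255, 0, 1.6, 0.1, 0, 255, 0, 1.8, 0, 0, 255, 0, 1.8, 0, 0, 255, 0, 1.8, 0, 0, 255, 0, 1.8, 0, 0, 255, 0, 1.5, 0, 0, 255, 0, 1.2, 0, 0, 255, 0, 1, 0, 0, 255, 0, 0.8, 0, 0, 255, 0, 0, 0, 0]'

```text
time_s: 30.45
tcp_pos: [0.5504, -0.2015, 0.0927]
ee_rot: [[-0.365, 0.006, -0.931], [0.931, -0.001, -0.365], [-0.003, -1.0, -0.005]]
wrist_force: [1.6, -0.7, 7.4]
gripper_width: 0.406
```

Request:
play_rows --deltas '[255, 0, 0.7, 0, 0, 255, 0, 0.6, 0, 0, 255, 0, 0.6, 0, 0, 255, 0, 0.6, 0, 0, 255, 0, 0.5, 0, 0, 255, 0, 0.5, 0, 0, 255, 0, 0, 0, 0, 255, 0, 0, 0, 0, 255, 0, 0, 0, 0, 255, 0, 0, 0, 0]'

```text
time_s: 31.45
tcp_pos: [0.5504, -0.2015, 0.09]
ee_rot: [[-0.365, 0.006, -0.931], [0.931, -0.001, -0.365], [-0.003, -1.0, -0.005]]
wrist_force: [-0.2, 0.1, 10.0]
gripper_width: 0.409
```

Request:
play_rows --deltas '[255, 0, 0.5, 0, 0, 255, 0, 0.5, 0, 0, 255, 0, 0.4, 0, 0, 255, 0, 0, 0, 0, 255, 0, 0, 0, 0, 255, 0, 0, 0, 0, 255, 0, 0, 0, 0, 255, 0, 0, 0, 0, 255, 0, 0, 0, 0, 255, 0, 0, 0, 0]'

```text
time_s: 32.45
tcp_pos: [0.5505, -0.2015, 0.0899]
ee_rot: [[-0.365, 0.006, -0.931], [0.931, -0.002, -0.365], [-0.004, -1.0, -0.005]]
wrist_force: [-1.9, 2.4, 17.9]
gripper_width: 0.412
```

Request:
play_rows --deltas '[255, 0, -1, -0.5, 0, 255, 0, -1, -0.5, 0, 255, 0, -0.8, -0.4, 0, 255, 0, 0, 0, 0, 60, 0, 0, 0, 0, 60, 0, 0, 0, 0, 60, 0, 0, 0, 0, 60, 0, 0, 0, 0, 60, 0, 0, 0, 0, 60, 0, 0, 0, 0]'

```text
time_s: 33.45
tcp_pos: [0.5493, -0.2006, 0.0882]
ee_rot: [[-0.364, -0.0, -0.931], [0.931, 0.0, -0.364], [0.0, -1.0, 0.0]]
wrist_force: [0.5, -0.0, 1.3]
gripper_width: 0.755
```

Request:
play_rows --deltas '[60, 0, -6, 0, 0, 60, 0, -12, 0, 0, 60, 0, -16, 0, 0, 60, 0, -20, 0, 0, 60, 10, -20, 0, 0, 60, 15, -20, 0, 0, 60, 15, -20, 0, 0, 60, 15, -15, 0, 0, 60, 15, -10, 0, 0, 60, 0, 0, 0, 0]'

```text
time_s: 34.45
tcp_pos: [0.5241, -0.134, 0.2296]
ee_rot: [[-0.366, 0.004, -0.931], [0.931, 0.0, -0.366], [-0.001, -1.0, -0.003]]
wrist_force: [-0.3, -0.7, -0.3]
gripper_width: 0.765
```

Run:
```python
from station import r, eyes
from h import *
s=r.sense();print(s["time_s"],s["tcp_pos"].round(4),s["wrist_force"].round(1))
c=eyes.capture("wrist");cv2.imwrite("pics/w17.png",c["img"]);c=wcam(c,s)
print(proj(c,np.array([.5498,-.2008,.12])))
import pickle;pickle.dump(c,open("w17.pkl","wb"))
S=eyes.capture("side");cv2.imwrite("pics/s17.png",S["img"]);cv2.imwrite("pics/t17.png",eyes.capture("top")["img"])
cv2.imwrite("pics/s17z.png",cv2.resize(S["img"][170:360,240:440],None,fx=3.1,fy=3.1,interpolation=2))
```

```text
34.45 [ 0.5241 -0.134   0.2296] [-0.3 -0.7 -0.3]
[316.92524768 130.53302447]
```

View pics/w17.png

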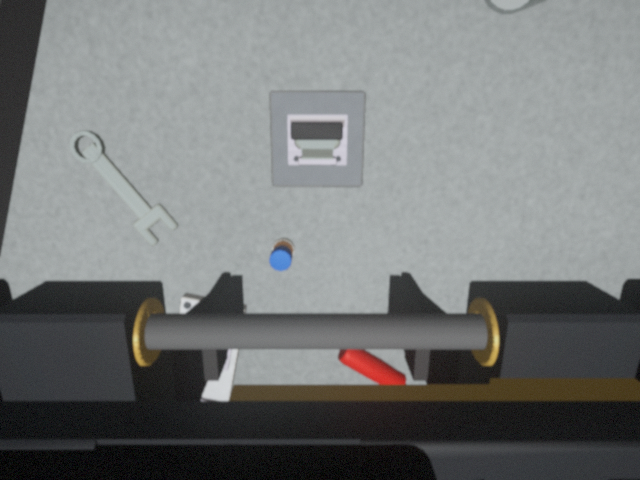

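View pics/s17z.png

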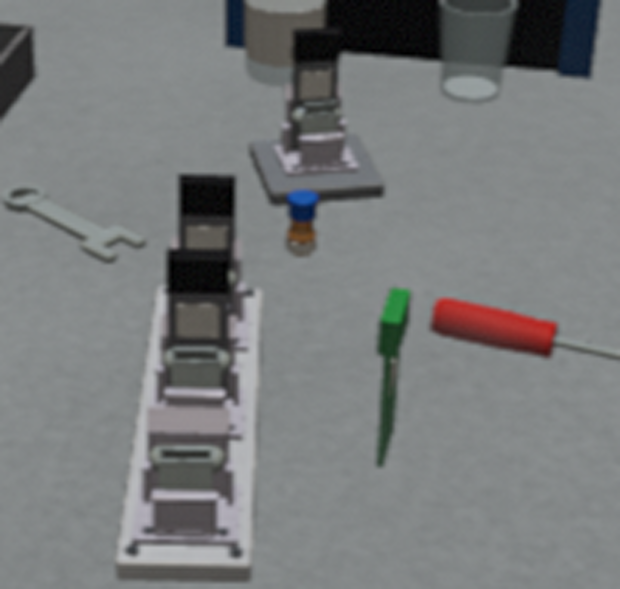

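View pics/t17.png

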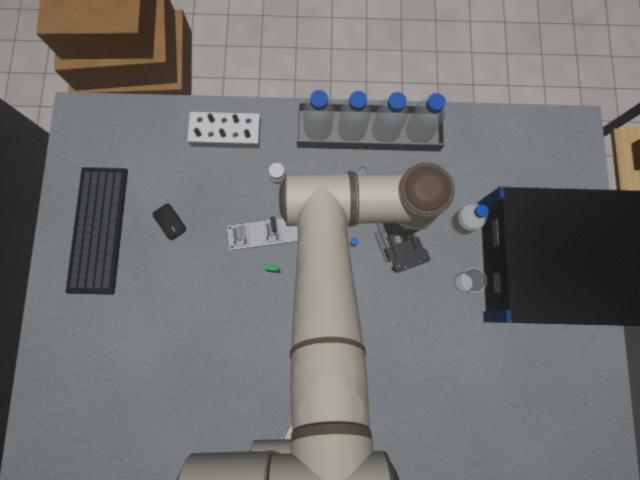

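Run:
```python
from station import r, eyes
from h import *
S=eyes.capture("side")
for nm in("side0","s17"):
    im=cv2.imread(f"pics/{nm}.png");m=(im.max(2)<40).astype(np.uint8);m[:, :285]=0;m[:,360:]=0;m[:175]=0;m[320:]=0
    n,l,st,ce=cv2.connectedComponentsWithStats(m);print(nm,[(st[i].tolist(),ce[i].round(1).tolist()) for i in range(1,n) if st[i,4]>60])
# spare bar +y face centre, z .108 expected pixel, and top/bottom
for z in(.096,.108,.12): print(z,proj(S,np.array([.5498-.0022,-.2008+.0056,z])).round(1))
g=cv2.imread("pics/s17.png").max(2);print(g[172:212,342].tolist())
w=cv2.imread("pics/w17.png").max(2);print(w[112:150,317].tolist(),w[130,280:356].tolist())
```

```text
side0 [([345, 175, 15, 12, 172], [352.2, 180.2]), ([298, 227, 17, 13, 217], [305.9, 233.1]), ([294, 250, 20, 15, 276], [303.4, 257.4]), ([290, 278, 23, 18, 337], [300.4, 287.1])]
s17 [([335, 175, 25, 16, 294], [347.3, 182.2]), ([298, 227, 17, 13, 207], [306.2, 233.2]), ([294, 250, 21, 15, 268], [303.8, 257.4])]
0.096 [342.1 190.2]
0.108 [342.3 185.4]
0.12 [342.5 180.6]
[129, 98, 87, 88, 89, 91, 85, 48, 27, 12, 8, 11, 10, 14, 13, 13, 9, 24, 44, 45, 64, 100, 100, 96, 95, 95, 95, 95, 94, 76, 68, 95, 68, 57, 81, 86, 84, 85, 83, 82]
[155, 165, 183, 200, 210, 209, 205, 193, 172, 144, 107, 88, 82, 86, 86, 87, 87, 89, 88, 91, 90, 88, 88, 86, 88, 85, 92, 122, 159, 176, 181, 180, 184, 183, 183, 182, 171, 156] [153, 153, 155, 156, 157, 157, 165, 186, 205, 201, 168, 119, 88, 86, 88, 88, 85, 86, 89, 89, 87, 91, 85, 90, 87, 89, 88, 90, 86, 88, 87, 85, 86, 90, 86, 89, 90, 88, 89, 90, 87, 87, 87, 86, 88, 88, 89, 86, 86, 84, 85, 89, 85, 88, 86, 85, 87, 85, 87, 87, 83, 92, 148, 196, 213, 215, 207, 188, 167, 159, 156, 157, 156, 155, 156, 157]
```

```bash
python3 -c "
from station import r
print(r.finish_job(), r.sense()['time_s'])"
```

```text
the job is handed in; nothing more can be done
the job is handed in; nothing more can be done
```

The card from the weak clip, clip_1, is now in the spare clip, and the job was handed in at about 34.6 s on the robot's clock. No verdict was reported.

- **Tugs:** card_2 held at about 9 N and card_3 at about 7 N, neither with any measurable rise. card_1 began to slide at about 4.6 N and kept rising (over 5 mm) at about 4 N, so clip_1 was the weak one.
- **Insertion:** on the first try the card drifted about 2 mm sideways under load. I backed it out to the clip's mouth, re-centred it and slid it down slowly at about 7 N. It stopped at its home height (tool point at 89.9 mm, against 90.1 mm when home in clip_1), and a firmer push to 18 N did not move it further. I then released it and backed clear.
- **Last checks, wrist view:** the bar is within a pixel of where a fully home card should show.
- **Last checks, side view:** the bar sits about 1 pixel (roughly 1–2 mm) higher than predicted, which is within the calibration error. cards 2 and 3 are where they started. By eye, the vial, green card, wrench, screwdriver, beaker and bottle look unmoved.

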